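# Gauge a turned spacer with the bench caliper and set the result tag

## Task

Measure the brass spacer that stands between the jaws of the bench caliper: without touching the spacer itself, slide the blue jaw by its black lug until the spacer is gripped between jaw and sprung anvil and the anvil just gives, so that it stays lightly gripped when you let go, but never squeeze it hard. Then push the white result tag fully to the green end if the spacer is wider than 33 mm, or fully to the red end if it is narrower. Leave the other three spacers and the tape roll where they are.

Things in the scene. Friction and masses are not known exactly. Their poses are not given: they have to be found in the camera images.
- gauge: Bench caliper fixed to the worktop; origin on the worktop under its beam. Steel beam along y (-128 to 120 mm; x = 9 to 31 mm, top 52 mm high) on two grey feet 54 mm high. Grey fixed jaw (y = 81 to 103 mm, x = -72 to 12 mm, 54 mm high) carries the sprung anvil. Red and green strips on the beam's top mark gaps under and over 33 mm, read at the white line on the jaw.
- jaw: Sliding jaw with blue carriage on the beam. Origin at the centre of its flat contact face, 27 mm above the worktop; axes as the gauge's; slides along +y to close, to a gap of 22 mm at least. Face 64 mm (x) by 38 mm high, plate 14 mm thick; the carriage reaches 46 mm behind the face. Starts 65 to 100 mm from the anvil; rubs with about 7 N and stays where left.
- lug (a point): Centre of the top of the black push lug on the sliding jaw, 97 mm above the worktop; the lug is a block 14 mm along the slide (gauge y), 30 mm across it, standing 36 mm up from the carriage top (61 to 97 mm above the worktop). Nothing else of the caliper is higher than 62 mm.
- anvil: Sprung anvil: steel pad 42 mm wide (x), 34 mm high, facing the sliding jaw; origin at the centre of its contact face, 27 mm above the worktop. Pressed, it gives along +y of the gauge, 1 mm for about 3.5 N, at most 6 mm. Gap between jaw and anvil = difference of their origins along gauge y.
- spacer_a: Brass-coloured turned steel spacer, a plain upright cylinder 50 mm tall, 0.15 kg or so; its diameter is somewhere from 25 to 41 mm and differs between the four spacers. Origin at the centre of its underside, z along its axis. One of the four stands between the caliper's jaws, the other three stand on the worktop farther back.
- spacer_b: Brass-coloured turned steel spacer, a plain upright cylinder 50 mm tall, 0.15 kg or so; its diameter is somewhere from 25 to 41 mm and differs between the four spacers. Origin at the centre of its underside, z along its axis. One of the four stands between the caliper's jaws, the other three stand on the worktop farther back.
- spacer_c: Brass-coloured turned steel spacer, a plain upright cylinder 50 mm tall, 0.15 kg or so; its diameter is somewhere from 25 to 41 mm and differs between the four spacers. Origin at the centre of its underside, z along its axis. One of the four stands between the caliper's jaws, the other three stand on the worktop farther back.
- spacer_d: Brass-coloured turned steel spacer, a plain upright cylinder 50 mm tall, 0.15 kg or so; its diameter is somewhere from 25 to 41 mm and differs between the four spacers. Origin at the centre of its underside, z along its axis. One of the four stands between the caliper's jaws, the other three stand on the worktop farther back.
- tag_base: Aluminium track of the result tag, fixed to the worktop, 130 mm along its own x, 40 mm wide, 12 mm high; origin under its centre. Its +x end is green (away from the robot), its -x end red.
- tag (a joint): Position of the white result tag along the track's x, m: 0 in the middle, 0.042 at the stop of the green end, -0.042 at the stop of the red end. Rubs with about 2 N.
- tag_top (a point): Centre of the top of the white tag, 50 mm above the worktop; the tag is a block 14 mm along the track, 26 mm across, its upper 30 mm (20 to 50 mm above the worktop) free; below it a black slide 22 mm along the track.
- tape: Roll of brown tape lying flat, 96 mm across, 48 mm high, origin at the centre of its underside; bystander.
Not all that is in view belongs to the job. Leave any purple look-alike of the spacer_b alone.

How it is judged:
On the way, in this order (a step that is already met when the one before it is completed fails the run):
1. the spacer is gripped between jaw and anvil with at least 2.5 N ((contact force between each of jaw, anvil and spacer_a above 2.5 N or contact force between each of jaw, anvil and spacer_b above 2.5 N or contact force between each of jaw, anvil and spacer_c above 2.5 N or contact force between each of jaw, anvil and spacer_d above 2.5 N)), for 0.3 s.
2. then the result tag is pushed to one end of its track (within 8 mm of the stop) ((value of joint tag above 0.034 m or value of joint tag below -0.034 m)), for 0.2 s.
At the end, for the whole second after the job is handed in: The spacer from between the jaws is upright, still gripped by jaw and anvil with 1.5 to 14 N; the tag is within 8 mm of the stop at the green end if that spacer is wider than 33 mm, else at the red end; the other three spacers are within 15 mm of where they stood (((contact force between jaw and spacer_a between 1.5 and 14 N and contact force between anvil and spacer_a above 1.5 N and angle between spacer_a's own z axis and vertical below 0.08 rad and value of joint tag below -0.034 m and distance of each of spacer_b, spacer_c, spacer_d from where it was at the start of the episode below 0.015 m) or (contact force between jaw and spacer_b between 1.5 and 14 N and contact force between anvil and spacer_b above 1.5 N and angle between spacer_b's own z axis and vertical below 0.08 rad and value of joint tag below -0.034 m and distance of each of spacer_a, spacer_c, spacer_d from where it was at the start of the episode below 0.015 m) or (contact force between jaw and spacer_c between 1.5 and 14 N and contact force between anvil and spacer_c above 1.5 N and angle between spacer_c's own z axis and vertical below 0.08 rad and value of joint tag above 0.034 m and distance of each of spacer_a, spacer_b, spacer_d from where it was at the start of the episode below 0.015 m) or (contact force between jaw and spacer_d between 1.5 and 14 N and contact force between anvil and spacer_d above 1.5 N and angle between spacer_d's own z axis and vertical below 0.08 rad and value of joint tag above 0.034 m and distance of each of spacer_a, spacer_b, spacer_c from where it was at the start of the episode below 0.015 m))); the robot touches nothing.
It fails at once if the jaw squeezes the spacer with more than 20 N (contact force between jaw and spacer_a above 20 N or contact force between jaw and spacer_b above 20 N or contact force between jaw and spacer_c above 20 N or contact force between jaw and spacer_d above 20 N).
It fails at once if a finger touches a spacer (contact force between the fingers and spacer_a above 0.5 N or contact force between the fingers and spacer_b above 0.5 N or contact force between the fingers and spacer_c above 0.5 N or contact force between the fingers and spacer_d above 0.5 N).
It fails at once if the tape roll is moved more than 20 mm (distance of tape from where it was at the start of the episode above 0.02 m).
It also fails if it takes over 58 s, if anything falls off the work surface, if the arm or the gripper's body presses on something with over 40 N, if the wrist force passes 120 N, or if a joint passes its speed limit or range.

## Robot

A 6-joint arm with a two-finger parallel gripper is mounted at the origin on a cart in front of the work surface, level with it; the furniture and walls round the work are solid. World frame = base frame: x ahead of the robot, y to its left, z up, the work surface at z = 0. Lengths are in m, angles in rad, forces in N, time in s.
With the tool pointing down it reaches from about 0.375 to 0.925 m from the base axis. Payload 5.7 kg.
Tool frame: the origin (TCP) lies at the very end of the fingers, on their centre line; the grasp point (between the pads) lies 19 mm behind it; z points along the fingers, y is the direction in which the jaws open and shut (so a half turn about z gives the same grasp; the last joint's range is limited). The gripper opens to 85 mm and grips with 20 to 120 N. Pads are 22 mm wide; open, the fingers measure 114 mm over their backs; the gripper's body (76 mm by 85 mm) begins 54 mm behind the grasp point. The pads swing forward as they close: fully open they stand 13 mm farther back than shut.
Start: joints at [-1.393, 0.359, 1.51, -0, 1.272, -0.115], TCP at [0.173, -0.574, 0.231] pointing down, gripper open.
Joint ranges: [-2.97, 2.97], [-1.01, 2.36], [0.21, 2.38], [-0.96, 4.11], [0.2, 2.71], [-2.98, 2.98]. Speed limits (rad/s): [2.39, 2.39, 3.14, 3.14, 3.14, 3.14].

## Interface

Orientations are given as a rotation vector (axis times angle).
In Python, from cell import env gives the robot as it stands.
- The arm moves only by the tool apply_moves, never from a script. Its argument "plan" is a list of rows, each a list of 7 numbers: the shift along the tool's x, y, z in cm, then the turn, a rotation vector about the tool's x, y, z in degrees, then the opening, from 0 (shut) to 1 (fully open). A call has 1 to 5 rows; each row shifts and turns the commanded pose from where the row before left it, along the tool's axes as they then stand; what a row does not reach is not made up. A row lasts 1/12 s, in which the tool goes at most 41.7 mm and 7.16 degrees, less where a joint would pass 70% of its speed; a pose out of reach is approached as far as the arm can. A call is refused whole if a number of a shift passes 4.17 or a number of a turn 7.16, either way. A call with a gripper value outside its range is refused whole. The fingers move at their own pace and stop on an object; "squeeze" is the grip in N (left out, the last holds). Time passes only in rows, so rows that do not move let the fingers close. It gives the time, the measured TCP pose, the force and the opening at its end, in the units of the state.
- env.read_state(): the state, without advancing time (a new reading comes with each control period).
- env.capture(name): name is "scene" or "top" or "wrist"; returns (picture, depth): 400x640x3 uint8, blue, green, red; 400x640 float32, m along the optical axis (not along the pixel's ray), 0 where there is no reading.
- env.calibration(name): a dict with "fx", "fy", "cx", "cy" (pixels), "k1" (the pictures are not rectified: a ray, as slopes to the right and down, at radius r is drawn at 1 + k1 r^2 times it, then the intrinsics apply), "pose" (4x4, takes a point from camera to world coordinates); the wrist camera has in their place "hand_eye" (4x4, takes a point from camera to tool coordinates, whose origin is the TCP and whose axes are the flange's). Camera axes: x right, y down, z forward; pixel columns grow to the right and rows downward; lengths in m; the calibration is good to about 2 mm. A picture is of the moment at which its call begins: read the wrist's pose just before it. calibration takes no time and is no camera call.
- env.hand_in(): hands the job in, once; it reports no verdict.
The state is a dict: "t": time; "joints": joint angles; "dq": joint speeds; "effort": joint torques, N m; "eef_pos": TCP position; "tcp_rot": TCP orientation; "wrist_force": force on the tool from outside, world axes, zero at the start; "moment": the same for the moment, N m; "gripper_width": finger opening in m.
Only numpy, scipy, OpenCV 4.12 (cv2) and the standard library are available. Lean on these libraries where they do the work, as an engineer would, in place of code of your own. Each camera call takes 0.05 s, during which the arm holds its last target.

## Working session

There is one attempt and no reset: what is moved stays moved. The work goes in short steps, Python scripts to look and compute and a tool call to move; the robot and the scene stay as the last step left them, time stands still between calls to the robot, and variables do not carry over. Pictures are saved under pics/ and viewed, and the job is handed in when it is done.

Besides the shell and the picture viewer there is one more tool, called after ">>>" by a JSON object that holds its "fn" and its "kwargs". apply_moves: Moves the arm, as the interface text tells. Its arguments: {"type":"object","properties":{"plan":{"type":"array"},"squeeze":{"type":"number"}},"required":["plan"]}

```bash
ls; mkdir -p pics; python3 - <<'E'
from cell import env
import cv2,numpy as np,pickle
s=env.read_state(); print(s)
for n in ("scene","top"):
    p,d=env.capture(n); cv2.imwrite(f"pics/{n}0.png",p); np.savez(f"{n}0.npz",p=p,d=d); c=env.calibration(n); print(n,c); pickle.dump(c,open(f"{n}.pkl","wb"))
print(env.calibration("wrist"))
E
```

```text
pics
{'t': 0.0, 'joints': array([-1.39311651e+00,  3.59513196e-01,  1.51143221e+00,  4.82817339e-05,
        1.27253528e+00, -1.15042985e-01]), 'dq': array([-0.00270718, -0.00123932, -0.00023587,  0.0008023 , -0.00156749,
        0.00089809]), 'effort': array([ 8.27804561e-04, -5.27612758e+01, -2.78614587e+01, -2.54472643e-04,
        1.30795033e-02,  7.26930729e-07]), 'eef_pos': array([ 0.17305536, -0.57378057,  0.23044882]), 'tcp_rot': array([-3.10613851e+00, -4.57870491e-01,  2.04184829e-05]), 'wrist_force': array([0.2199608 , 0.06428012, 0.29079016]), 'moment': array([-0.01849972, -0.0403006 ,  0.01119929]), 'gripper_width': 0.08524640341766367}
scene {'fx': 440.6099972389282, 'fy': 440.6099972389282, 'cx': 316.71412770803636, 'cy': 193.52830434737083, 'k1': -0.0020192441340486115, 'pose': array([[-6.32484817e-01, -4.57884261e-01,  6.24743915e-01,
         1.98687973e-02],
       [-7.74572693e-01,  3.74218158e-01, -5.09899906e-01,
         6.62843858e-01],
       [-3.15375397e-04, -8.06413525e-01, -5.91351948e-01,
         5.89513107e-01],
       [ 0.00000000e+00,  0.00000000e+00
[... 223 characters left out ...]
,  0.15038997,  0.43816905],
       [-0.99985689, -0.01551723, -0.00673934,  0.24762346],
       [ 0.00899563, -0.15027188, -0.98860378,  1.0168122 ],
       [ 0.        ,  0.        ,  0.        ,  1.        ]])}
{'fx': 320.77143519474083, 'fy': 320.77143519474083, 'cx': 317.08997919259366, 'cy': 195.5104437707167, 'k1': 0.0068126857060085136, 'hand_eye': array([[-3.62164278e-04, -9.46495673e-01, -3.22716301e-01,
         8.33402101e-02],
       [ 9.99999721e-01, -1.31730461e-04, -7.35884321e-04,
         7.90274941e-04],
       [ 6.53999758e-04, -3.22716477e-01,  9.46495456e-01,
        -1.42621553e-01],
       [ 0.00000000e+00,  0.00000000e+00,  0.00000000e+00,
         1.00000000e+00]])}
```

View pics/scene0.png

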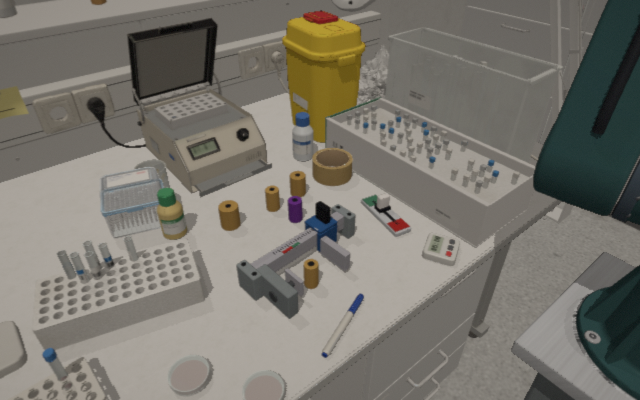

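View pics/top0.png

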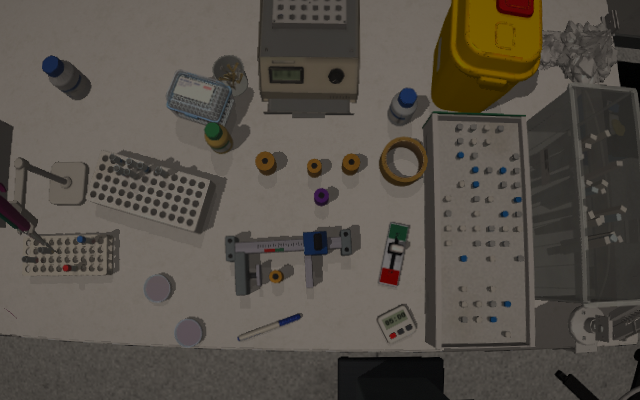

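```bash
cat > h.py <<'E'
import numpy as np,cv2,pickle
def ray(c,u,v):
    x=(u-c['cx'])/c['fx'];y=(v-c['cy'])/c['fy']
    xd,yd=x,y
    for _ in range(20):
        f=1+c['k1']*(x*x+y*y); x,y=xd/f,yd/f
    return np.array([x,y,1.0])
def atz(c,u,v,z):
    P=np.array(c['pose']);r=P[:3,:3]@ray(c,u,v);o=P[:3,3]
    return o+r*(z-o[2])/r[2]
def proj(c,p,P=None):
    P=np.array(c['pose']) if P is None else P
    q=P[:3,:3].T@(np.asarray(p)-P[:3,3]);x,y=q[0]/q[2],q[1]/q[2];f=1+c['k1']*(x*x+y*y)
    return c['fx']*x*f+c['cx'],c['fy']*y*f+c['cy']
E
python3 - <<'E'
import cv2
p=cv2.imread('pics/top0.png'); cv2.imwrite('pics/t_cal.png',cv2.resize(p[215:315,210:370],None,fx=5,fy=5,interpolation=cv2.INTER_CUBIC))
cv2.imwrite('pics/t_tag.png',cv2.resize(p[210:300,340:460],None,fx=6,fy=6,interpolation=cv2.INTER_CUBIC))
E
```

```text
(no output)
```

View pics/t_cal.png

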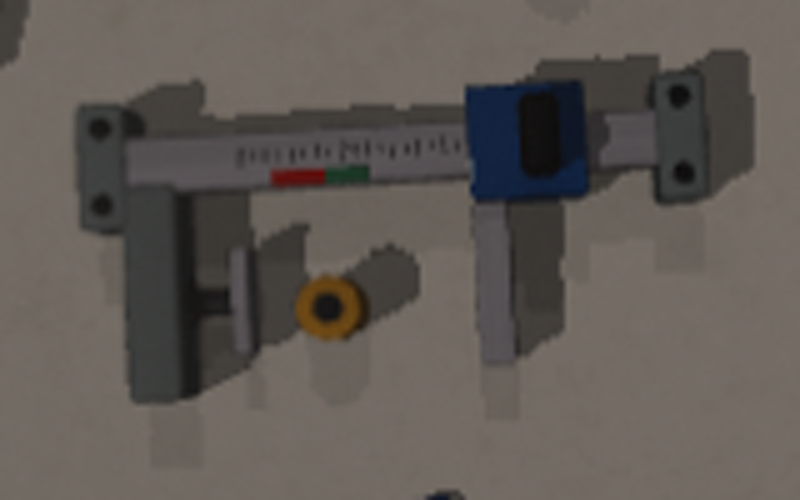

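View pics/t_tag.png

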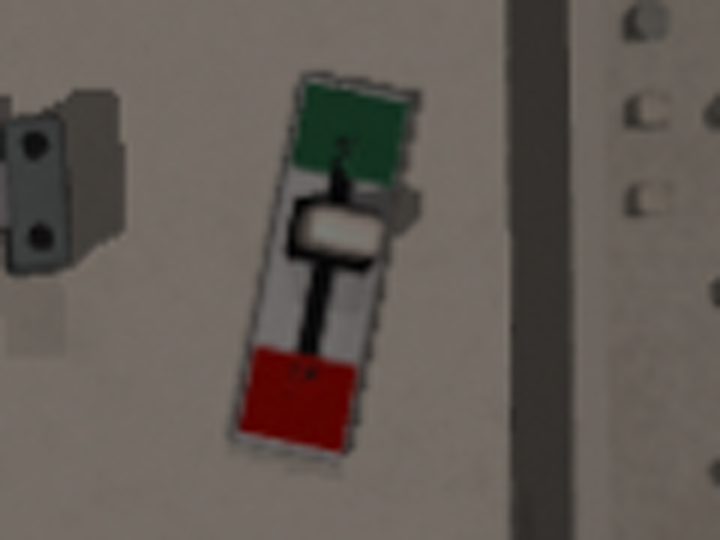

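```bash
python3 - <<'E'
from h import *
c=pickle.load(open('top.pkl','rb'))
def T(u,v,z,n): 
    p=atz(c,210+u/5-.4,215+v/5-.4,z); print(n,np.round(p*1000,1)); return p
T(100,128,.054,'footL bolt top');T(101,205,.054,'footL bolt bot')
T(679,96,.054,'footR bt');T(684,173,.054,'footR bb')
T(125,192,.052,'beam lowedge L');T(470,180,.052,'beam low R')
a=[T(u,v,.097,'lug') for u,v in [(521,93),(557,93),(522,177),(560,177)]]; print(np.mean(a,0))
T(233,250,.044,'anvil face top');T(255,350,.044,'anvil');T(252,250,.044,'anvil face top')
T(475,204,.046,'jaw face top');T(483,362,.046,'jaw');
T(330,308,.050,'spacer top');T(295,308,.05,'spacer L');T(367,308,.05,'spacer R')
def G(u,v,z,n): 
    p=atz(c,340+u/6-.42,210+v/6-.42,z); print(n,np.round(p*1000,1)); return p
a=[G(u,v,.05,'tag') for u,v in [(306,205),(384,210),(300,250),(378,256)]]; print(np.mean(a,0))
a=[G(u,v,.012,'base') for u,v in [(308,76),(418,95),(238,432),(345,450)]]; print(np.mean(a,0))
t=np.load('top0.npz'); d=t['d']; 
for u,v in [(315,241),(397,248),(276,276),(340,242)]: print(u,v,d[v,u], )
# spacers top z check
for n,u,v in [('L',265,160),('M',314,166),('R',351,162),('tape',403,161),('purple',321,196)]: print(n,atz(c,u,v,.05))
print(env.capture) if 0 else None
E
```

```text
footL bolt top [508.5 424.2  54. ]
footL bolt bot [478.3 422.7  54. ]
footR bt [524.8 197.1  54. ]
footR bb [494.7 194.9  54. ]
beam lowedge L [483.7 413.7  52. ]
beam low R [490.8 278.4  52. ]
lug [521.2 258.5  97. ]
lug [521.4 245.1  97. ]
lug [489.8 257.6  97. ]
lug [490.  243.5  97. ]
[0.50561112 0.25117526 0.097     ]
anvil face top [462.1 371.5  44. ]
anvil [423.1 361.7  44. ]
anvil face top [462.2 364.   44. ]
jaw face top [481.8 276.5  46. ]
jaw [420.2 272.2  46. ]
spacer top [440.1 332.1  50. ]
spacer L [439.8 345.8  50. ]
spacer R [440.4 317.7  50. ]
tag [506.7 107.5  50. ]
tag [505.4  81.7  50. ]
tag [491.9 109.6  50. ]
tag [490.2  83.8  50. ]
[0.49856385 0.09564712 0.05      ]
base [553.7 101.2  12. ]
base [547.7  63.1  12. ]
base [432.3 125.3  12. ]
base [426.5  88.8  12. ]
[0.49003726 0.09459041 0.012     ]
315 241 0.9198394
397 248 0.9648674
276 276 0.9510107
340 242 0.9644225
L [0.67170435 0.36006998 0.05      ]
M [0.66075838 0.26103282 0.05      ]
R [0.67027408 0.18666725 0.05      ]
tape [0.67440265 0.08114462 0.05      ]
purple [0.59986252 0.24604362 0.05      ]
```

```bash
python3 - <<'E'
from h import *
for n in ('top','scene'):
    c=pickle.load(open(n+'.pkl','rb')); d=np.load(n+'0.npz')['d']
    P=c['pose']; pts=[]
    for v in range(0,400,2):
        for u in range(0,640,2):
            if d[v,u]>0: pts.append(P[:3,3]+P[:3,:3]@(ray(c,u,v)*d[v,u]))
    pts=np.array(pts)
    print(n,'rows x .2...,cols y; max z cm')
    ys=np.arange(-.8,.6,.07)
    print('x\\y  ',' '.join('%4d'%(y*100) for y in ys))
    for x in np.arange(0.1,.95,.07):
        r=[]
        for y in ys:
            m=(abs(pts[:,0]-x-.035)<.035)&(abs(pts[:,1]-y-.035)<.035)
            r.append('%4d'%(pts[m,2].max()*100) if m.any() else '   .')
        print('%.2f'%x,' '.join(r))
E
```

```text
top rows x .2...,cols y; max z cm
x\y    -80  -73  -65  -58  -51  -44  -37  -30  -23  -16   -9   -2    4   11   18   25   32   39   46   53
0.10  -74  -75  -73  -74  -74  -74  -74  -75  -65  -35  -35  -35  -35  -36  -74  -75  -75  -74  -75  -74
0.17    .    .  -75  -75  -75  -75  -75  -75  -75  -66  -66  -67  -66  -66  -75  -75  -75  -75  -75  -75
0.24    .    .    .    .    0    0    2    2    0    0    0    0    0    0    0    0    0    0    1    1
0.31    .    .    .    .    0    0   20   12    0   10   10   10    1    2    0    1    1    1    1    1
0.38    .    .    .    .    .    .   19   26   26   10   11   10    1    1    0    4    5    5    0    1
0.45    .    .    .    .    .    .    .   24   26   10   10   10    5    1    9    9    5    5    0    0
0.52    .    .    .    .    .    .    .   25   26   10   10   10    1    0    6    6    0    0    5    5
0.59    .    .    .    .    .    .    .   25   26   10   10   10    5    5    5    5    5    0    5    9
0.66    .    .    .    .    .    .   25   26   26   11   10   10    5    5    5    5    5   10   10    5
0.73    .    . 
[... 1211 characters left out ...]
   25   25   25   10   10   10    1    0    5    6    0    0    5    5
0.59    .    .    .    .    .    .   25   25   25   10   10   10    4    5    5    5    5    0    5   10
0.66    .    .    .    .    .    .   25   25   25   10   10   10    4    5    5    5    5   10   10    5
0.73    .    .    .    .    .    .   25   25   25   27   28   28   11    0    2    2    2   10   11   11
0.80    .    .    .    .    .    .    .    9    .   28   28   28   11   11   11   11   11   10   11   11
0.87    .    .    .    .    .    .   16   12    6   29   29   28    0   11   13   13   13    8    8    0
0.94    .    .    .    .    .    .   12   29    .   29   29   28    0   31   31   31   31    .    0    0
```

```bash
python3 - <<'E'
from h import *
p=cv2.imread('pics/top0.png'); cv2.imwrite('pics/t_r.png',cv2.resize(p[260:400,500:640],None,fx=4,fy=4,interpolation=cv2.INTER_CUBIC))
c=pickle.load(open('scene.pkl','rb'));
for q in [(.41,-.40,.37),(.31,-.33,.31),(.17,-.57,.23)]: print(proj(c,q))
d=np.load('scene0.npz')['d']
P=c['pose']
for v in range(0,240,8):
    for u in range(380,640,8):
        if d[v,u]>0:
            q=P[:3,3]+P[:3,:3]@(ray(c,u,v)*d[v,u])
            if q[2]>.29 and q[0]<.7: print(u,v,np.round(q,2),end=';')
E
```

```text
(np.float64(593.8786301400346), np.float64(1.5537055441955943))
(np.float64(618.9259942025972), np.float64(49.55616941448312))
(np.float64(721.2662250483005), np.float64(80.55697010815213))
556 0 [ 0.45 -0.32  0.38];572 0 [ 0.42 -0.32  0.38];580 0 [ 0.4  -0.31  0.39];588 0 [ 0.44 -0.44  0.36];612 0 [0.23 0.04 0.47];620 0 [0.22 0.04 0.47];628 0 [0.22 0.03 0.47];636 0 [0.21 0.03 0.47];556 8 [ 0.45 -0.32  0.36];572 8 [ 0.42 -0.32  0.37];580 8 [ 0.4  -0.32  0.37];604 8 [0.24 0.04 0.46];612 8 [0.23 0.04 0.46];620 8 [0.22 0.04 0.46];628 8 [0.21 0.03 0.46];636 8 [0.2  0.03 0.46];556 16 [ 0.44 -0.32  0.35];572 16 [ 0.41 -0.32  0.35];580 16 [ 0.39 -0.31  0.36];604 16 [0.23 0.04 0.45];612 16 [0.22 0.04 0.45];620 16 [0.22 0.04 0.45];628 16 [0.21 0.04 0.45];636 16 [0.2  0.04 0.45];556 24 [ 0.44 -0.32  0.33];572 24 [ 0.41 -0.32  0.34];580 24 [ 0.39 -0.32  0.34];604 24 [0.23 0.05 0.44];612 24 [0.22 0.04 0.44];620 24 [0.21 0.04 0.44];628 24 [0.2  0.04 0.44];636 24 [0.2  0.04 0.45];556 32 [ 0.43 -0.32  0.32];572 32 [ 0.4  -0.32  0.32];580 32 [ 0.39 -0.32  0.33];596 32 [0.23 0.05 0.43];604 32 [0.22 0
[... 3251 characters left out ...]
604 144 [0.16 0.09 0.32];612 144 [0.16 0.08 0.32];620 144 [0.15 0.08 0.32];628 144 [0.14 0.08 0.32];556 152 [0.21 0.1  0.29];564 152 [0.2  0.1  0.29];572 152 [0.19 0.1  0.3 ];580 152 [0.18 0.09 0.3 ];588 152 [0.17 0.09 0.3 ];596 152 [0.17 0.09 0.31];604 152 [0.16 0.09 0.31];612 152 [0.15 0.09 0.31];620 152 [0.15 0.08 0.31];628 152 [0.14 0.08 0.32];636 152 [0.13 0.08 0.32];580 160 [0.18 0.1  0.29];588 160 [0.17 0.1  0.29];604 160 [0.15 0.09 0.3 ];612 160 [0.15 0.09 0.3 ];620 160 [0.14 0.09 0.3 ];628 160 [0.13 0.08 0.31];636 160 [0.13 0.08 0.31];604 168 [0.15 0.09 0.29];612 168 [0.14 0.09 0.29];620 168 [0.14 0.09 0.3 ];628 168 [0.13 0.08 0.3 ];636 168 [0.12 0.08 0.3 ];636 176 [0.12 0.08 0.29];
```

View pics/t_r.png

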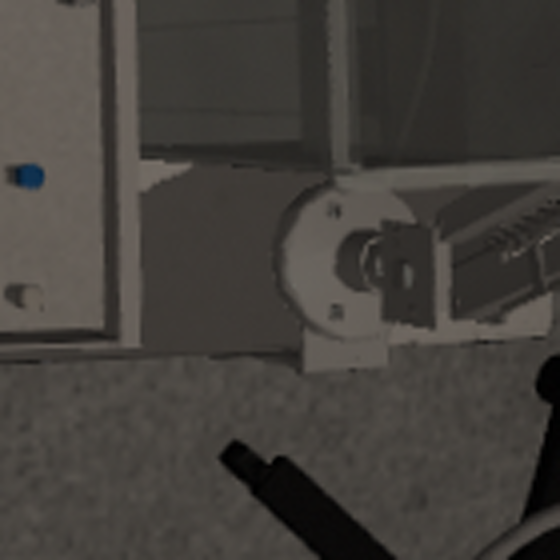

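```bash
python3 - <<'E'
from h import *
c=pickle.load(open('top.pkl','rb')); d=np.load('top0.npz')['d'];P=c['pose']
for v in range(290,400,8):
    for u in range(560,640,8):
        q=P[:3,3]+P[:3,:3]@(ray(c,u,v)*d[v,u]) if d[v,u]>0 else [9,9,9]
        print('%d,%d,%d'%tuple(np.round(np.array(q)*100)),end=' ')
    print()
from cell import env
p,dd=env.capture('wrist'); cv2.imwrite('pics/w0.png',p)
p,dd=env.capture('scene'); 
p=p[0:110,500:640]; cv2.imwrite('pics/s_r.png',cv2.resize(p,None,fx=5,fy=5,interpolation=cv2.INTER_CUBIC))
E
```

```text
42,-18,17 42,-18,19 42,-18,23 42,-18,26 41,-30,8 41,-30,11 41,-30,13 42,-30,16 42,-30,19 42,-30,21 
40,-18,16 40,-18,20 41,-18,22 41,-18,26 40,-26,15 40,-28,14 40,-28,16 40,-30,16 40,-30,19 40,-30,21 
38,-27,0 38,-28,0 38,-30,0 39,-18,26 39,-19,26 39,-21,26 39,-22,26 39,-24,26 39,-32,16 39,-32,18 
36,-27,0 36,-29,0 36,-29,2 36,-31,2 36,-33,2 36,-35,2 36,-38,0 37,-32,13 37,-32,15 37,-32,18 
35,-27,0 35,-28,1 35,-29,2 35,-31,2 35,-31,5 35,-30,10 35,-30,13 35,-34,9 36,-32,16 36,-32,19 
33,-27,0 33,-28,0 33,-29,2 33,-31,2 33,-31,5 34,-30,10 34,-30,12 34,-32,13 34,-32,16 34,-32,18 
31,-27,0 31,-28,0 31,-29,2 31,-31,2 31,-33,2 32,-30,10 32,-30,12 32,-32,13 32,-34,12 30,-44,0 
30,-26,0 29,-28,0 29,-30,0 29,-32,1 29,-34,0 29,-36,0 18,-85,-75 18,-89,-76 17,-92,-76 17,-96,-77 
16,-65,-76 16,-68,-76 15,-72,-77 15,-76,-78 15,-78,-76 15,-82,-76 15,-86,-77 15,-89,-76 14,-92,-76 14,-96,-76 
13,-65,-76 13,-68,-76 13,-71,-76 12,-75,-76 12,-78,-76 12,-82,-76 12,-85,-76 12,-89,-76 11,-92,-76 11,-96,-76 
10,-63,-73 10,-68,-75 10,-71,-76 9,-75,-76 9,-78,-76 9,-82,-76 9,-85,-75 8,-89,-76 8,-92,-75 8,-96,-76 
7,-64,-73 8,-64,-69 7,-71,-76 6,-75,-76 6,-78,-76 6,-81,-76 6,-85,-76 5,-89,-76 5,-92,-76 5,-96,-76 
4,-65,-77 6,-64,-68 5,-67,-68 5,-70,-68 3,-78,-76 3,-82,-77 3,-85,-76 2,-89,-76 2,-93,-76 4,-91,-68 
1,-65,-76 1,-68,-76 3,-67,-67 3,-70,-66 2,-73,-66 0,-82,-76 -1,-86,-77 -1,-89,-76 6,-74,-48 6,-77,-48
```

View pics/w0.png

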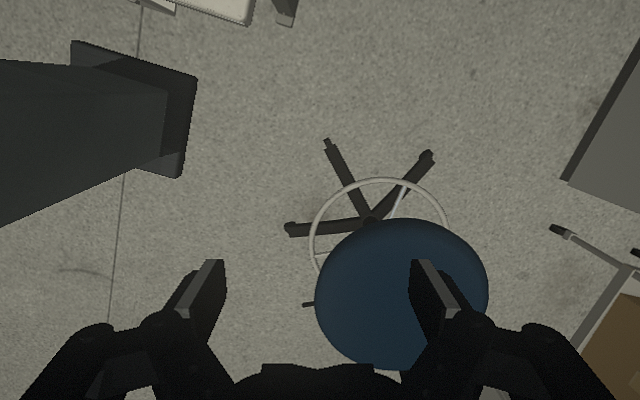

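View pics/s_r.png

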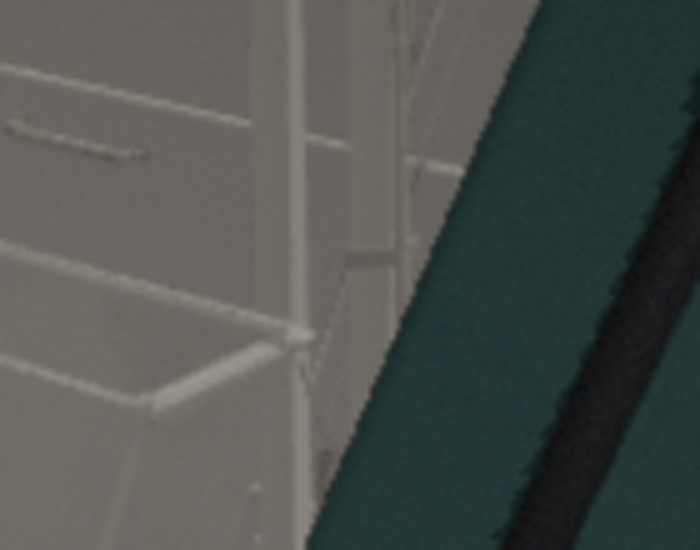

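>>> {"fn": "apply_moves", "kwargs": {"plan": [[0,0,-2,5,7,0,0],[0,0,-2,5,7,0,0],[0,0,-2,5,7,0,0],[0,0,-2,5,7,0,0],[0,0,-2,5,7,0,0]]}}

```text
t: 0.62
eef_pos: [0.1579, -0.5943, 0.3291]
tcp_rot: [-2.61, -0.387, -0.62]
wrist_force: [0.7, -0.2, 0.0]
gripper_width: 0.0255
```

```bash
cat >> h.py <<'E'
from scipy.spatial.transform import Rotation as Rn
def wpose(env):
    s=env.read_state(); c=env.calibration('wrist'); T=np.eye(4); T[:3,:3]=Rn.from_rotvec(s['tcp_rot']).as_matrix(); T[:3,3]=s['eef_pos']
    c=dict(c); c['pose']=T@c['hand_eye']; return c
E
python3 - <<'E'
from h import *
from cell import env
s=env.read_state(); print(s['t'],s['eef_pos'],s['joints'],s['wrist_force'],s['gripper_width'])
c=wpose(env); p,d=env.capture('wrist'); cv2.imwrite('pics/w1.png',p); np.savez('w1.npz',p=p,d=d); pickle.dump(c,open('w1.pkl','wb'))
E
```

```text
0.6167 [ 0.15785933 -0.5942967   0.32914693] [-1.63006653  0.59083362  1.05271108  0.37602681  2.00983397 -0.28237553] [ 0.6931638  -0.2350481   0.00430107] 0.025468433376313018
```

View pics/w1.png

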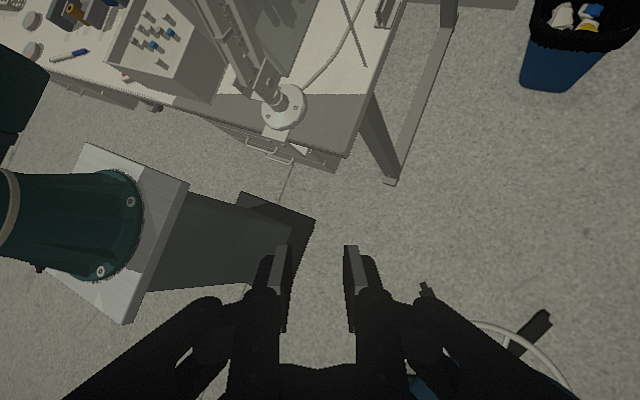

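>>> {"fn": "apply_moves", "kwargs": {"plan": [[0,0,0,4,7,0,0],[0,0,0,4,7,0,0],[0,0,0,3,7,0,0],[0,0,0,3,7,0,0]]}}

```text
t: 1.0
eef_pos: [0.1577, -0.5946, 0.3266]
tcp_rot: [-2.182, -0.285, -1.064]
wrist_force: [0.1, 0.4, -0.7]
gripper_width: -0.0001
```

```bash
python3 - <<'E'
from h import *
from cell import env
s=env.read_state(); print(s['t'],s['eef_pos'],s['joints'],s['wrist_force'],s['gripper_width'])
c=wpose(env); p,d=env.capture('wrist'); cv2.imwrite('pics/w2.png',p); np.savez('w2.npz',p=p,d=d); pickle.dump(c,open('w2.pkl','wb'))
pts=[]
for n in ('w1','w2'):
  c=pickle.load(open(n+'.pkl','rb')); d=np.load(n+'.npz')['d'];P=c['pose']
  for v in range(0,200,2):
    for u in range(100,640,2):
      if d[v,u]>0:pts.append(P[:3,3]+P[:3,:3]@(ray(c,u,v)*d[v,u]))
pts=np.array(pts); np.save('lamp.npy',pts)
m=(pts[:,0]>.2)&(pts[:,0]<.8)&(abs(pts[:,1]+.4)<.25)&(pts[:,2]>.03)
q=pts[m]
for z in np.arange(.05,1.2,.05):
  k=q[abs(q[:,2]-z-.025)<.025]
  if len(k): print('%.2f'%z,len(k),k.min(0).round(2),k.max(0).round(2))
E
```

```text
1.0 [ 0.15766367 -0.59460535  0.32660967] [-1.73557025  0.80807445  0.97541609  0.7045446   2.27379141 -0.22656634] [ 0.09176646  0.43971727 -0.7076423 ] -5.959921200944794e-05
0.05 1797 [ 0.31 -0.45  0.05] [ 0.77 -0.15  0.1 ]
0.10 1762 [ 0.31 -0.45  0.1 ] [ 0.77 -0.15  0.15]
0.15 1639 [ 0.33 -0.45  0.15] [ 0.77 -0.18  0.2 ]
0.20 1804 [ 0.34 -0.45  0.2 ] [ 0.77 -0.18  0.25]
0.25 778 [ 0.2  -0.45  0.25] [ 0.7  -0.15  0.3 ]
0.30 483 [ 0.2  -0.45  0.3 ] [ 0.45 -0.15  0.35]
0.35 249 [ 0.2  -0.33  0.35] [ 0.46 -0.18  0.39]
```

View pics/w2.png

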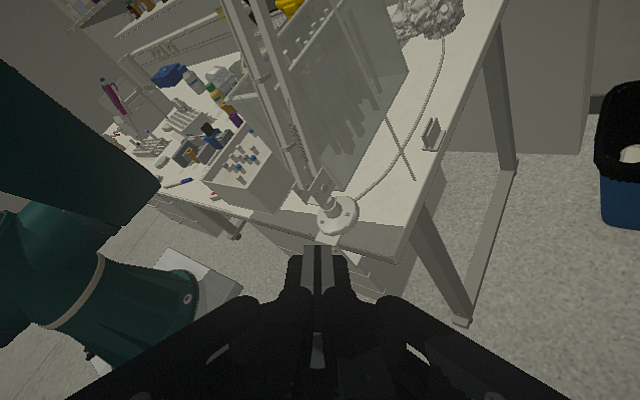

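>>> {"fn": "apply_moves", "kwargs": {"plan": [[0,0,0,0,7,0,0],[0,0,0,0,7,0,0],[0,0,0,0,7,0,0],[0,0,0,0,7,0,0]]}}

```text
t: 1.38
eef_pos: [0.1582, -0.5942, 0.3266]
tcp_rot: [-1.849, -0.06, -1.547]
wrist_force: [-0.9, 0.4, -0.8]
gripper_width: -0.0
```

```bash
python3 - <<'E'
from h import *
from cell import env
s=env.read_state(); print(s['t'],s['eef_pos'],s['joints'],s['wrist_force'],s['gripper_width'])
c=wpose(env); p,d=env.capture('wrist'); cv2.imwrite('pics/w3.png',p); np.savez('w3.npz',p=p,d=d); pickle.dump(c,open('w3.pkl','wb'))
P=c['pose'];pts=[]
for v in range(0,200,2):
    for u in range(100,640,2):
      if d[v,u]>0:pts.append(P[:3,3]+P[:3,:3]@(ray(c,u,v)*d[v,u]))
pts=np.array(pts)
m=(pts[:,0]>.25)&(pts[:,0]<.8)&(abs(pts[:,1]+.2)<.3)&(pts[:,2]>.03)
q=pts[m]
for z in np.arange(.05,1.2,.05):
  k=q[abs(q[:,2]-z-.025)<.025]
  if len(k): print('%.2f'%z,len(k),k.min(0).round(2),k.max(0).round(2))
E
```

```text
1.3833 [ 0.15819462 -0.59420237  0.32664137] [-1.84909264  0.90584922  1.16608727  1.04448177  2.27095165 -0.20493253] [-0.85062926  0.38563507 -0.80556692] -1.874423382881594e-05
0.05 68 [ 0.67 -0.31  0.05] [ 0.77 -0.31  0.1 ]
0.10 148 [ 0.59 -0.31  0.1 ] [ 0.77 -0.31  0.15]
0.15 266 [ 0.51 -0.31  0.15] [ 0.77 -0.31  0.2 ]
0.20 690 [ 0.44 -0.45  0.2 ] [0.8  0.   0.25]
0.25 476 [ 0.37 -0.45  0.25] [ 0.8  -0.01  0.3 ]
0.30 275 [ 0.38 -0.45  0.3 ] [ 0.46 -0.32  0.35]
0.35 287 [ 0.4  -0.45  0.35] [ 0.8  -0.32  0.4 ]
0.40 242 [ 0.41 -0.33  0.4 ] [ 0.8  -0.32  0.45]
0.45 624 [ 0.43 -0.35  0.45] [ 0.8  -0.31  0.5 ]
0.50 497 [ 0.43 -0.35  0.5 ] [ 0.77 -0.31  0.55]
0.55 46 [ 0.43 -0.32  0.55] [ 0.51 -0.31  0.57]
```

View pics/w3.png

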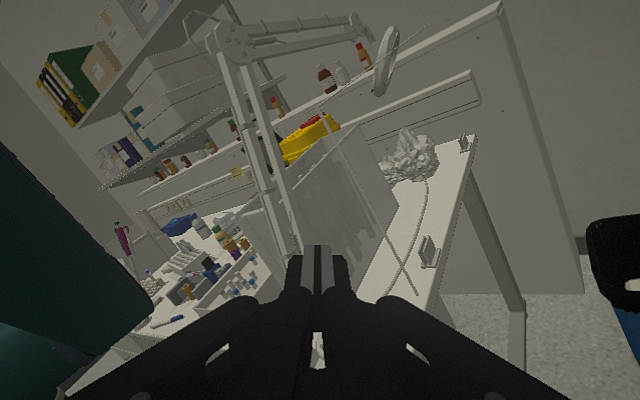

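```bash
cat >> h.py <<'E'
def Rdown(yaw):
    y=np.radians(yaw);c,s=np.cos(y),np.sin(y); return np.array([[c,s,0],[s,-c,0],[0,0,-1.]])
def rows(s,pos,yaw,n=None,maxt=4.0,maxr=6.5):
    R=Rn.from_rotvec(s['tcp_rot']); p=np.array(s['eef_pos']); Rt=Rn.from_matrix(Rdown(yaw)); pos=np.array(pos)
    dr=(R.inv()*Rt).as_rotvec(degrees=True)
    if n is None: n=int(np.ceil(max(np.linalg.norm(pos-p)*100/maxt,np.abs(dr).max()/maxr)))
    out=[]
    for i in range(n):
        Ri=R*Rn.from_rotvec(dr*i/n,degrees=True)
        out.append(list(np.round(np.r_[Ri.inv().apply((pos-p)/n)*100,dr/n],2)))
    for r in out: print([float(x) for x in r])
E
python3 - <<'E'
from h import *
from cell import env
s=env.read_state()
rows(s,(.14,-.47,.33),17)
E
```

```text
[-0.38, -0.78, 0.39, -2.62, -6.36, -0.85]
[-0.32, -0.81, 0.39, -2.62, -6.36, -0.85]
[-0.26, -0.83, 0.39, -2.62, -6.36, -0.85]
[-0.21, -0.85, 0.38, -2.62, -6.36, -0.85]
[-0.16, -0.87, 0.36, -2.62, -6.36, -0.85]
[-0.1, -0.89, 0.33, -2.62, -6.36, -0.85]
[-0.06, -0.9, 0.3, -2.62, -6.36, -0.85]
[-0.01, -0.92, 0.26, -2.62, -6.36, -0.85]
[0.03, -0.93, 0.22, -2.62, -6.36, -0.85]
[0.07, -0.94, 0.17, -2.62, -6.36, -0.85]
[0.1, -0.94, 0.12, -2.62, -6.36, -0.85]
[0.12, -0.94, 0.06, -2.62, -6.36, -0.85]
[0.14, -0.94, 0.01, -2.62, -6.36, -0.85]
```

>>> {"fn": "apply_moves", "kwargs": {"plan": [[-0.4,-0.8,0.4,-2.6,-6.4,-0.85,0],[-0.3,-0.8,0.4,-2.6,-6.4,-0.85,0],[-0.3,-0.8,0.4,-2.6,-6.4,-0.85,0],[-0.2,-0.85,0.4,-2.6,-6.4,-0.85,0],[-0.15,-0.85,0.35,-2.6,-6.4,-0.85,0]]}}

```text
t: 1.85
eef_pos: [0.1505, -0.5472, 0.3286]
tcp_rot: [-2.449, -0.227, -1.059]
wrist_force: [0.5, -0.3, 0.6]
gripper_width: -0.0001
```

>>> {"fn": "apply_moves", "kwargs": {"plan": [[-0.1,-0.9,0.3,-2.6,-6.4,-0.85,0],[-0.05,-0.9,0.3,-2.6,-6.4,-0.85,0],[0,-0.9,0.25,-2.6,-6.4,-0.85,0],[0,-0.9,0.2,-2.6,-6.4,-0.85,0]]}}

```text
t: 2.18
eef_pos: [0.1445, -0.5105, 0.3322]
tcp_rot: [-2.839, -0.361, -0.561]
wrist_force: [-0.1, 0.6, -0.5]
gripper_width: -0.0002
```

```bash
python3 - <<'E'
from h import *
from cell import env
s=env.read_state(); print(s['t'],s['eef_pos'],s['joints'],s['tcp_rot'])
rows(s,(.115,-.368,.32),17)
E
```

```text
2.1833 [ 0.14453594 -0.51050992  0.33216411] [-1.65629737  0.32372526  1.40185433  0.32801917  1.72190581 -0.3388386 ] [-2.83866218 -0.36061812 -0.56129849]
[-0.09, -3.52, 0.96, -2.4, -5.95, -0.62]
[0.04, -3.56, 0.82, -2.4, -5.95, -0.62]
[0.16, -3.59, 0.66, -2.4, -5.95, -0.62]
[0.26, -3.61, 0.49, -2.4, -5.95, -0.62]
```

>>> {"fn": "apply_moves", "kwargs": {"plan": [[-0.1,-3.5,0.95,-2.4,-5.9,-0.6,0],[0,-3.5,0.8,-2.4,-5.9,-0.6,0],[0.15,-3.6,0.65,-2.4,-5.9,-0.6,0],[0.25,-3.6,0.5,-1.5,-4,-0.6,0],[0,0,0,0,0,0,0]]}}

```text
t: 2.6
eef_pos: [0.1156, -0.3576, 0.3191]
tcp_rot: [-3.074, -0.463, -0.058]
wrist_force: [-0.4, 1.8, -0.5]
gripper_width: 0.0
```

```bash
python3 - <<'E'
from h import *
from cell import env
s=env.read_state(); print(s['t'],s['eef_pos'],np.linalg.norm(s['eef_pos'][:2]),s['joints'],s['tcp_rot'])
rows(s,(.113,-.37,.31),17)
E
```

```text
2.6 [ 0.11555664 -0.35760666  0.31905105] 0.3758136015109174 [-1.4782707  -0.04599948  1.79099062  0.0355622   1.43089442 -0.21204908] [-3.07424841 -0.46307279 -0.05770005]
[-0.65, 1.13, 0.85, -1.51, -2.38, 0.13]
```

>>> {"fn": "apply_moves", "kwargs": {"plan": [[-0.6,0.9,0.8,-1.5,-2.2,0,0],[3.0,-0.13,0,0,0,-4.5,0],[3.0,-0.13,0,0,0,-4.5,0],[3.0,-0.13,0,0,0,-4.5,0],[3.0,-0.13,0,0,0,-4.5,0]]}}

```text
t: 3.02
eef_pos: [0.2219, -0.326, 0.3133]
tcp_rot: [2.988, 0.945, 0.01]
wrist_force: [0.9, 0.3, 0.3]
gripper_width: -0.0005
```

```bash
python3 - <<'E'
from h import *
from cell import env
s=env.read_state(); R=Rn.from_rotvec(s['tcp_rot']).as_matrix();print(s['t'],s['eef_pos'],np.linalg.norm(s['eef_pos'][:2]),np.degrees(np.arctan2(*s['eef_pos'][1::-1])),s['joints'],R.round(2),s['wrist_force'])
E
```

```text
3.0167 [ 0.22185472 -0.32604044  0.31334086] 0.3943626307436244 -55.76661023500489 [-1.15443333 -0.03299073  1.79174977  0.00584876  1.37459639 -0.19704178] [[ 0.82  0.57  0.01]
 [ 0.57 -0.82 -0.01]
 [ 0.    0.01 -1.  ]] [0.87346389 0.26205386 0.29404813]
```

>>> {"fn": "apply_moves", "kwargs": {"plan": [[3.0,-0.5,0,0,0,-4.5,0],[3.0,-0.4,0,0,0,-4.5,0],[3.0,-0.3,0,0,0,-4.5,0],[3.0,-0.2,0,0,0,-4.5,0],[3.0,-0.15,0,0,0,-4.5,0]]}}

```text
t: 3.43
eef_pos: [0.3196, -0.2106, 0.3142]
tcp_rot: [2.745, 1.509, 0.011]
wrist_force: [0.7, -0.0, 0.4]
gripper_width: -0.0003
```

>>> {"fn": "apply_moves", "kwargs": {"plan": [[3.0,-0.15,0,0,0,-4.5,0],[3.0,-0.15,0,0,0,-4.5,0],[3.0,-0.15,0,0,0,-4.5,0],[3.0,-0.15,0,0,0,-4.5,0],[3.0,-0.15,0,0,0,-4.5,0]]}}

```text
t: 3.85
eef_pos: [0.3728, -0.0707, 0.3147]
tcp_rot: [2.396, 2.015, 0.011]
wrist_force: [0.2, -0.6, 0.1]
gripper_width: 0.0001
```

```bash
python3 - <<'E'
from h import *
from cell import env
s=env.read_state(); R=Rn.from_rotvec(s['tcp_rot']).as_matrix();print(s['t'],s['eef_pos'],np.linalg.norm(s['eef_pos'][:2]),np.degrees(np.arctan2(*s['eef_pos'][1::-1])),s['joints'],R.round(2),s['wrist_force'])
rows(s,(.42,.15,.30),60)
E
```

```text
3.85 [ 0.37279257 -0.07072027  0.3147295 ] 0.37944124362684367 -10.741602478915285 [-3.71008142e-01 -6.19624620e-02  1.81525786e+00  9.55268747e-04
  1.37522134e+00 -1.98671461e-01] [[ 0.17  0.99  0.01]
 [ 0.99 -0.17 -0.  ]
 [-0.    0.01 -1.  ]] [ 0.22346668 -0.57478457  0.10673837]
[3.76, 0.14, 0.24, 0.13, -0.01, 3.35]
[3.76, -0.08, 0.24, 0.13, -0.01, 3.35]
[3.75, -0.3, 0.24, 0.13, -0.01, 3.35]
[3.73, -0.52, 0.24, 0.13, -0.01, 3.35]
[3.69, -0.73, 0.24, 0.13, -0.01, 3.35]
[3.64, -0.95, 0.24, 0.13, -0.01, 3.35]
```

```bash
python3 - <<'E'
from h import *
from cell import env
s=env.read_state()
rows(s,(.508,.205,.20),4.1)
E
```

```text
[2.46, 0.7, 0.96, 0.06, -0.03, 6.33]
[2.52, 0.43, 0.96, 0.06, -0.03, 6.33]
[2.55, 0.15, 0.96, 0.06, -0.03, 6.33]
[2.56, -0.13, 0.96, 0.06, -0.03, 6.33]
[2.53, -0.41, 0.95, 0.06, -0.03, 6.33]
[2.47, -0.69, 0.95, 0.06, -0.03, 6.33]
[2.38, -0.96, 0.95, 0.06, -0.03, 6.33]
[2.26, -1.21, 0.95, 0.06, -0.03, 6.33]
[2.11, -1.45, 0.95, 0.06, -0.03, 6.33]
[1.94, -1.67, 0.95, 0.06, -0.03, 6.33]
[1.74, -1.88, 0.95, 0.06, -0.03, 6.33]
[1.52, -2.06, 0.95, 0.06, -0.03, 6.33]
```

>>> {"fn": "apply_moves", "kwargs": {"plan": [[2.45,0.7,0.5,0,0,6.3,0],[2.5,0.4,0.5,0,0,6.3,0],[2.5,0.15,0.9,0,0,6.3,0],[2.5,-0.1,0.9,0,0,6.3,0],[2.5,-0.4,0.9,0,0,6.3,0]]}}

```text
t: 4.27
eef_pos: [0.4291, 0.0427, 0.278]
tcp_rot: [2.861, 1.277, 0.018]
wrist_force: [-0.1, -0.5, -0.0]
gripper_width: 0.0
```

>>> {"fn": "apply_moves", "kwargs": {"plan": [[2.4,-0.7,0.9,0,0,6.3,0],[2.4,-0.9,0.9,0,0,6.3,0],[2.2,-1.2,0.9,0,0,6.3,0],[2.1,-1.4,0.9,0,0,6.3,0],[1.9,-1.6,0.9,0,0,6.3,0]]}}

```text
t: 4.68
eef_pos: [0.4858, 0.1557, 0.2334]
tcp_rot: [3.105, 0.454, 0.021]
wrist_force: [0.7, -0.1, -0.4]
gripper_width: -0.0001
```

>>> {"fn": "apply_moves", "kwargs": {"plan": [[1.7,-1.8,0.9,0,0,6.3,0],[1.5,-2.0,0.9,0,0,6,0],[0,0,0,0,0,0,0],[0,0,0,0,0,0,0]]}}

```text
t: 5.02
eef_pos: [0.5074, 0.1999, 0.215]
tcp_rot: [3.137, 0.131, 0.017]
wrist_force: [-0.4, -0.0, 0.3]
gripper_width: 0.0
```

```bash
python3 - <<'E'
from h import *
from cell import env
s=env.read_state(); R=Rn.from_rotvec(s['tcp_rot']).as_matrix();print(s['t'],s['eef_pos'],s['joints'],R.round(3),s['wrist_force'])
c=wpose(env); p,d=env.capture('wrist'); cv2.imwrite('pics/w4.png',p); pickle.dump(c,open('w4.pkl','wb'))
p,d=env.capture('top'); cv2.imwrite('pics/top4.png',p)
rows(s,(.508,.208,.12),4.1)
E
```

```text
5.0167 [0.50737188 0.19987731 0.21502322] [ 0.25128063  0.29133057  1.65703814 -0.004218    1.18271503  1.74045217] [[ 0.996  0.083  0.011]
 [ 0.083 -0.997 -0.001]
 [ 0.011  0.002 -1.   ]] [-0.36506984 -0.04909335  0.25269787]
[0.01, -0.27, 3.17, 0.04, -0.21, 0.22]
[0.02, -0.27, 3.17, 0.04, -0.21, 0.22]
[0.03, -0.27, 3.17, 0.04, -0.21, 0.22]
```

View pics/w4.png

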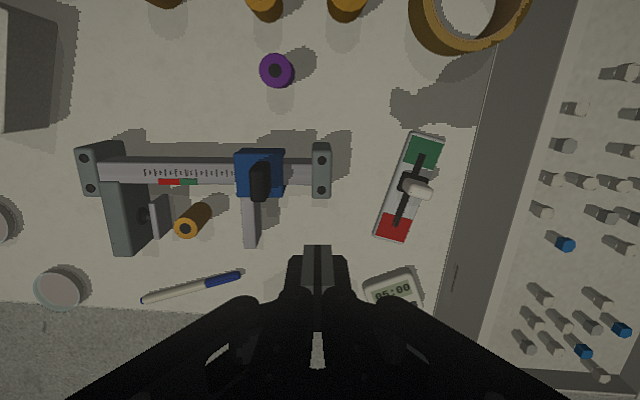

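View pics/top4.png

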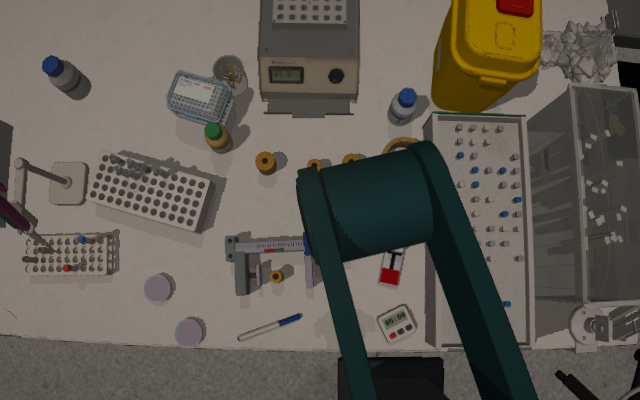

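```bash
python3 - <<'E'
from h import *
c=pickle.load(open('w4.pkl','rb'))
p=cv2.imread('pics/w4.png'); 
g=np.array([-.0715,.9974,0]);x=np.array([.9974,.0715,0]);L=np.array([.5056,.2512,.097])
z=6
q=cv2.resize(p[130:230,200:330],None,fx=z,fy=z,interpolation=cv2.INTER_CUBIC)
for a in(-1,1):
  for b in(-1,1):
    u,v=proj(c,L+a*.007*g+b*.015*x); cv2.circle(q,(int((u-200+.5)*z),int((v-130+.5)*z)),3,(0,0,255),-1); print(u,v)
cv2.imwrite('pics/w4c.png',q)
E
```

```text
264.8565532356597 204.86374812574113
263.43528644105936 171.14689063776996
248.6715654769198 204.70144743659486
246.6837492761699 170.96575249127878
```

View pics/w4c.png

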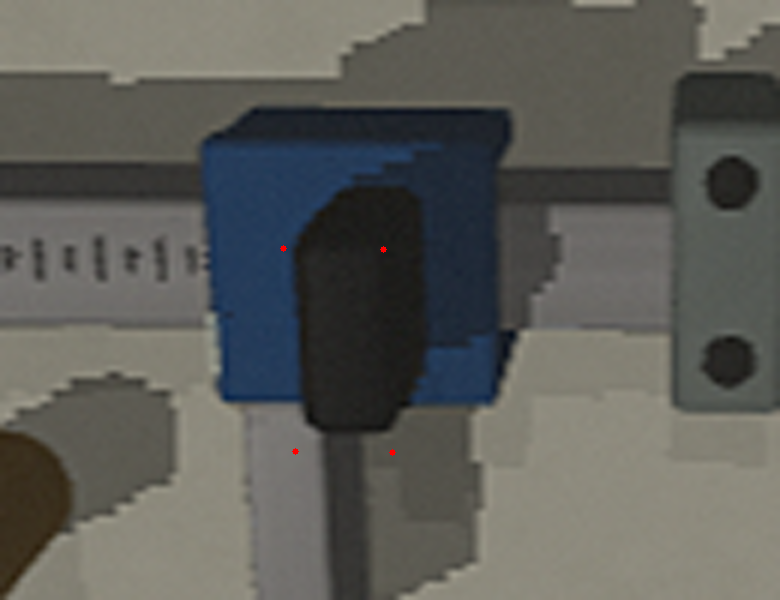

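>>> {"fn": "apply_moves", "kwargs": {"plan": [[0,-0.3,3.8,0,-0.3,0.4,0],[0,-0.3,3.8,0,-0.3,0.3,0],[0,-0.2,3.8,0,0,0,0],[0,0,2.0,0,0,0,0],[0,0,0,0,0,0,0]]}}

```text
t: 5.53
eef_pos: [0.503, 0.205, 0.0772]
tcp_rot: [3.137, 0.104, -0.013]
wrist_force: [-0.5, -1.5, -0.1]
gripper_width: -0.0
```

```bash
python3 - <<'E'
from h import *
from cell import env
s=env.read_state(); R=Rn.from_rotvec(s['tcp_rot']).as_matrix();print(s['t'],s['eef_pos'],s['joints'],R.round(3),s['wrist_force'])
p,d=env.capture('scene'); cv2.imwrite('pics/s5.png',cv2.resize(p[150:330,200:440],None,fx=3.3,fy=3.3))
rows(s,(.508,.208,.072),4.1)
E
```

```text
5.5333 [0.50300567 0.20502499 0.07723256] [ 2.60443265e-01  4.70891444e-01  1.78473696e+00 -1.09287217e-03
  8.94736334e-01  1.76537376e+00] [[ 0.998  0.067 -0.008]
 [ 0.066 -0.998 -0.003]
 [-0.008  0.003 -1.   ]] [-0.50534776 -1.52813569 -0.11818673]
[0.52, -0.26, 0.52, 0.14, 0.48, -0.29]
```

View pics/s5.png

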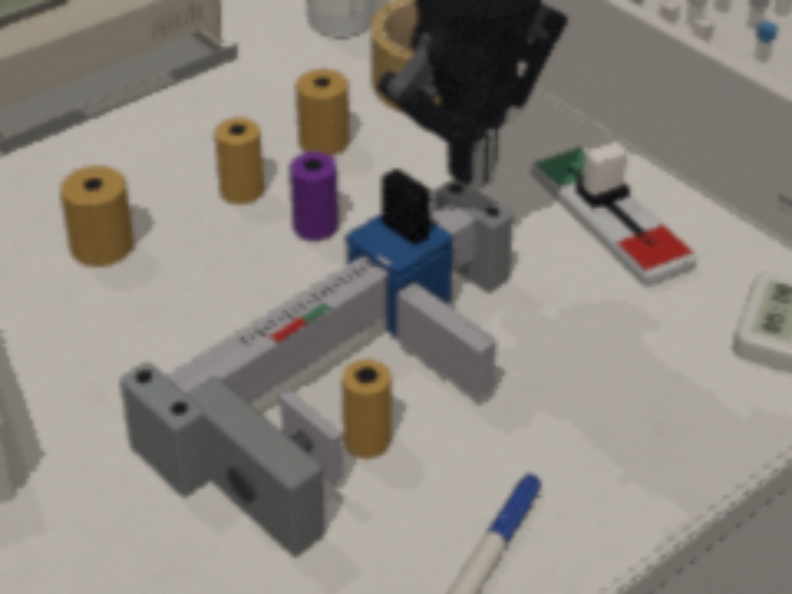

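>>> {"fn": "apply_moves", "kwargs": {"plan": [[0.25,-0.5,0.5,0,0.4,-0.2,0],[0,-0.8,0,0,0,0,0],[0,-0.4,0,0,0,0,0],[0,-0.2,0,0,0,0,0],[0,-0.2,0,0,0,0,0]]}}

```text
t: 6.0
eef_pos: [0.5081, 0.2289, 0.0766]
tcp_rot: [-3.139, -0.11, -0.012]
wrist_force: [0.0, 0.1, -0.6]
gripper_width: 0.0002
```

>>> {"fn": "apply_moves", "kwargs": {"plan": [[0,-0.2,0,0,0,0,0],[0,-0.2,0,0,0,0,0],[0,-0.2,0,0,0,0,0]]}}

```text
t: 6.25
eef_pos: [0.5075, 0.233, 0.0761]
tcp_rot: [3.137, 0.11, 0.01]
wrist_force: [0.6, -8.0, 5.5]
gripper_width: 0.0003
```

>>> {"fn": "apply_moves", "kwargs": {"plan": [[0,-0.3,0,0,0,0,0],[0,-0.3,0,0,0,0,0],[0,-0.3,0,0,0,0,0]]}}

```text
t: 6.5
eef_pos: [0.5068, 0.2418, 0.0761]
tcp_rot: [3.137, 0.11, 0.01]
wrist_force: [0.8, -8.0, 5.9]
gripper_width: -0.0002
```

>>> {"fn": "apply_moves", "kwargs": {"plan": [[0,-0.4,0,0,0,0,0],[0,-0.4,0,0,0,0,0],[0,-0.4,0,0,0,0,0],[0,-0.3,0,0,0,0,0],[0,-0.2,0,0,0,0,0]]}}

```text
t: 6.92
eef_pos: [0.5056, 0.2589, 0.0761]
tcp_rot: [3.137, 0.11, 0.01]
wrist_force: [0.1, -7.7, 5.7]
gripper_width: 0.0002
```

>>> {"fn": "apply_moves", "kwargs": {"plan": [[0,-0.1,0,0,0,0,0],[0,-0.1,0,0,0,0,0],[0,0,0,0,0,0,0]]}}

```text
t: 7.17
eef_pos: [0.5055, 0.2609, 0.0761]
tcp_rot: [3.137, 0.11, 0.01]
wrist_force: [0.7, -6.2, 5.1]
gripper_width: -0.0001
```

```bash
python3 - <<'E'
from h import *
from cell import env
s=env.read_state(); R=Rn.from_rotvec(s['tcp_rot']).as_matrix();print(s['t'],s['eef_pos'],s['wrist_force'],R[:,0])
p,d=env.capture('scene'); cv2.imwrite('pics/s6.png',cv2.resize(p[200:330,230:380],None,fx=5,fy=5))
p,d=env.capture('top'); cv2.imwrite('pics/t6.png',cv2.resize(p[215:315,210:370],None,fx=5,fy=5,interpolation=cv2.INTER_CUBIC))
E
```

```text
7.1667 [0.50545156 0.26090277 0.07605599] [ 0.69803068 -6.24372764  5.09227911] [0.99754024 0.0698344  0.00605181]
```

View pics/s6.png

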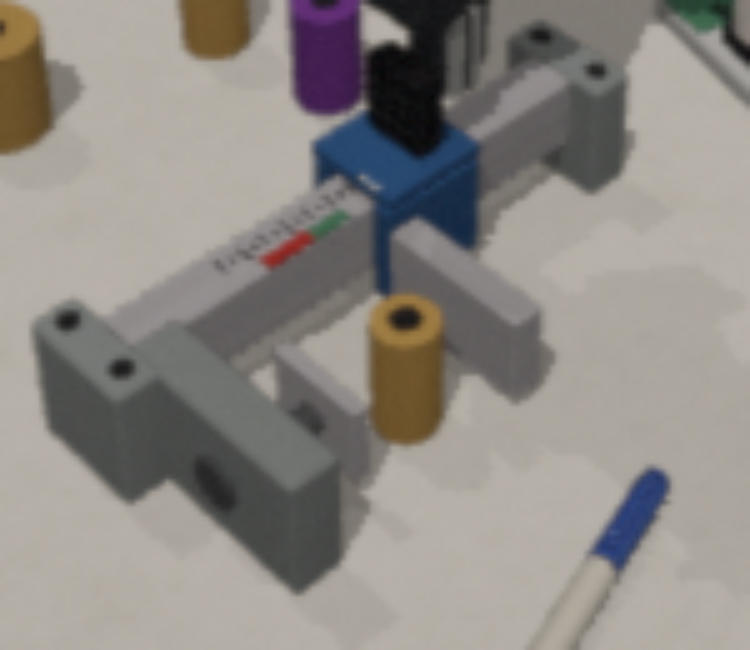

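View pics/t6.png

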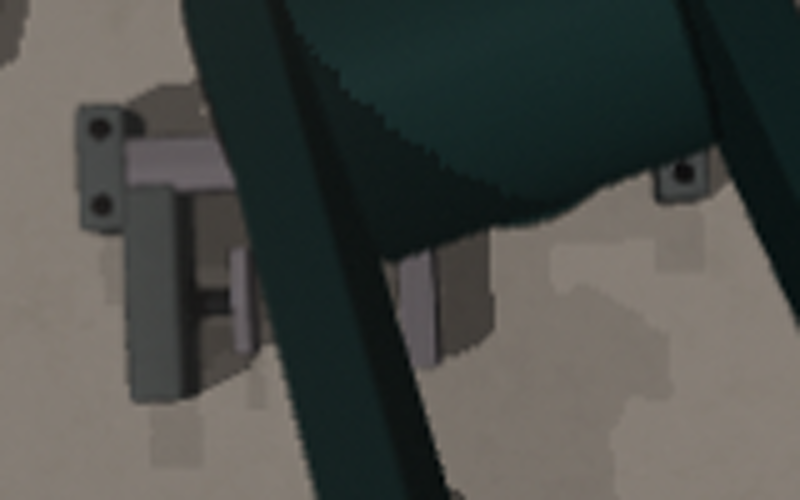

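>>> {"fn": "apply_moves", "kwargs": {"plan": [[0,-0.2,0,0,0,0,0],[0,-0.2,0,0,0,0,0],[0,-0.2,0,0,0,0,0],[0,-0.2,0,0,0,0,0],[0,-0.2,0,0,0,0,0]]}}

```text
t: 7.68
eef_pos: [0.5047, 0.2706, 0.076]
tcp_rot: [3.137, 0.109, 0.009]
wrist_force: [0.1, -6.5, 4.9]
gripper_width: -0.0001
```

>>> {"fn": "apply_moves", "kwargs": {"plan": [[0,-0.2,0,0,0,0,0],[0,-0.2,0,0,0,0,0],[0,-0.2,0,0,0,0,0],[0,-0.1,0,0,0,0,0],[0,0,0,0,0,0,0]]}}

```text
t: 8.1
eef_pos: [0.5042, 0.2776, 0.076]
tcp_rot: [3.137, 0.11, 0.009]
wrist_force: [0.3, -6.8, 4.9]
gripper_width: 0.0004
```

```bash
python3 - <<'E'
from h import *
from cell import env
s=env.read_state(); print(s['t'],s['eef_pos'],s['wrist_force'])
p,d=env.capture('scene'); cv2.imwrite('pics/s7.png',cv2.resize(p[200:330,230:380],None,fx=5,fy=5))
E
```

```text
8.1 [0.50422485 0.27759236 0.07601385] [ 0.29375377 -6.79338746  4.94267209]
```

View pics/s7.png

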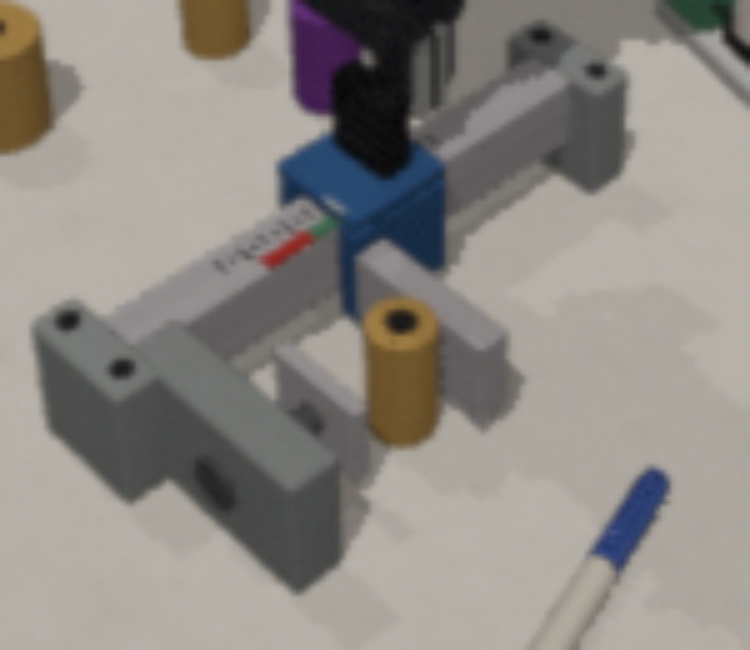

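>>> {"fn": "apply_moves", "kwargs": {"plan": [[0,-0.15,0,0,0,0,0],[0,-0.15,0,0,0,0,0],[0,-0.15,0,0,0,0,0],[0,-0.15,0,0,0,0,0],[0,0,0,0,0,0,0]]}}

```text
t: 8.57
eef_pos: [0.5038, 0.2835, 0.076]
tcp_rot: [3.137, 0.11, 0.009]
wrist_force: [0.5, -7.0, 6.1]
gripper_width: -0.0001
```

```bash
python3 - <<'E'
from h import *
from cell import env
s=env.read_state(); print(s['t'],s['eef_pos'],s['wrist_force'])
p,d=env.capture('scene'); cv2.imwrite('pics/s8.png',cv2.resize(p[200:330,230:380],None,fx=5,fy=5))
E
```

```text
8.5667 [0.50381725 0.28352932 0.0760206 ] [ 0.46854452 -6.95392793  6.13146162]
```

View pics/s8.png

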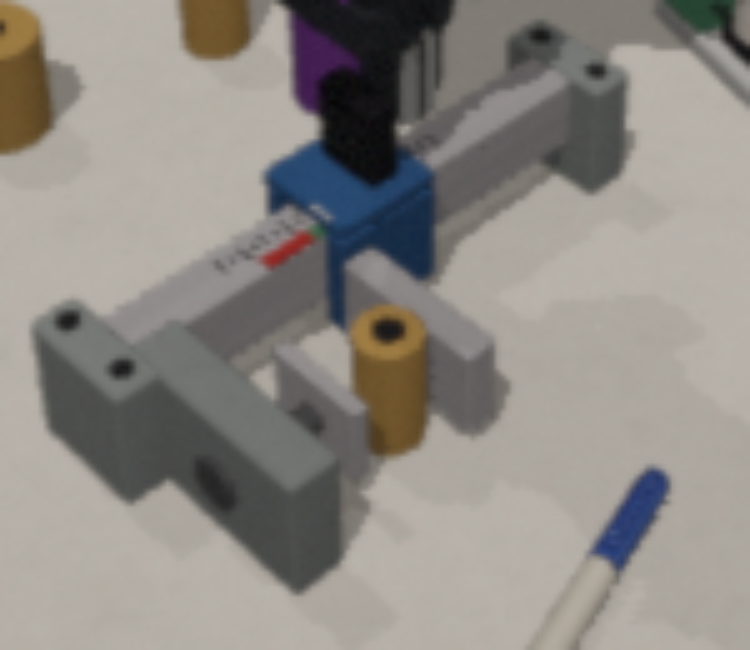

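>>> {"fn": "apply_moves", "kwargs": {"plan": [[0,-0.1,0,0,0,0,0],[0,-0.1,0,0,0,0,0],[0,-0.1,0,0,0,0,0],[0,-0.1,0,0,0,0,0],[0,0,0,0,0,0,0]]}}

```text
t: 9.03
eef_pos: [0.5035, 0.2874, 0.076]
tcp_rot: [3.137, 0.11, 0.009]
wrist_force: [-0.2, -8.1, 6.1]
gripper_width: -0.0002
```

>>> {"fn": "apply_moves", "kwargs": {"plan": [[0,-0.1,0,0,0,0,0],[0,-0.1,0,0,0,0,0],[0,0,0,0,0,0,0]]}}

```text
t: 9.28
eef_pos: [0.5034, 0.2894, 0.076]
tcp_rot: [3.137, 0.11, 0.009]
wrist_force: [0.8, -7.7, 6.4]
gripper_width: -0.0
```

```bash
python3 - <<'E'
from h import *
from cell import env
s=env.read_state(); print(s['t'],s['eef_pos'],s['wrist_force'])
p,d=env.capture('scene'); cv2.imwrite('pics/s9.png',cv2.resize(p[200:330,230:380],None,fx=5,fy=5))
E
```

```text
9.2833 [0.50339863 0.28936071 0.07602343] [ 0.82586488 -7.71935277  6.35422308]
```

View pics/s9.png

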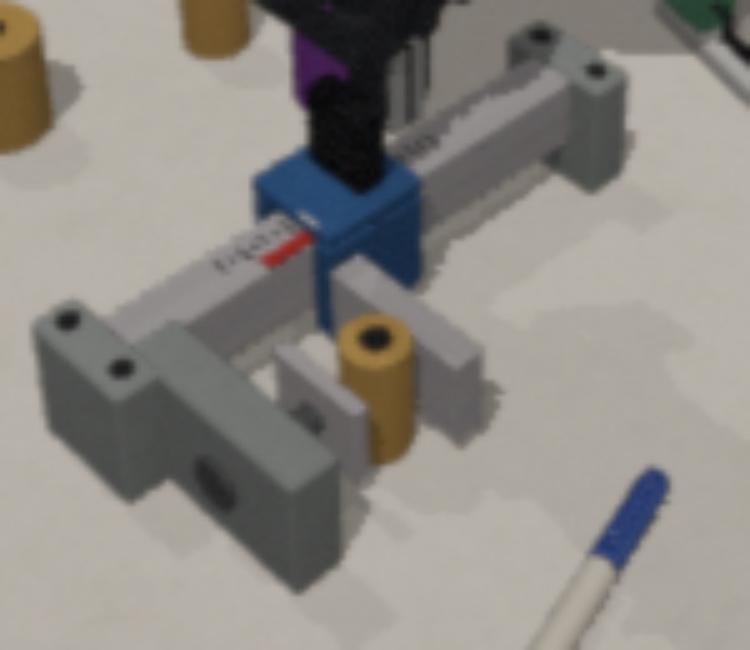

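>>> {"fn": "apply_moves", "kwargs": {"plan": [[0,-0.1,0,0,0,0,0],[0,-0.1,0,0,0,0,0],[0,0,0,0,0,0,0]]}}

```text
t: 9.58
eef_pos: [0.5032, 0.2914, 0.076]
tcp_rot: [3.137, 0.11, 0.009]
wrist_force: [1.2, -7.7, 6.4]
gripper_width: 0.0002
```

>>> {"fn": "apply_moves", "kwargs": {"plan": [[0,-0.1,0,0,0,0,0],[0,0,0,0,0,0,0]]}}

```text
t: 9.75
eef_pos: [0.5032, 0.2923, 0.076]
tcp_rot: [3.137, 0.109, 0.009]
wrist_force: [0.5, -7.5, 5.7]
gripper_width: -0.0006
```

```bash
python3 - <<'E'
from h import *
from cell import env
s=env.read_state(); print(s['t'],s['eef_pos'],s['wrist_force'])
p,d=env.capture('scene'); cv2.imwrite('pics/s10.png',cv2.resize(p[230:310,260:360],None,fx=7,fy=7))
E
```

```text
9.75 [0.50315668 0.29231271 0.07603731] [ 0.49202915 -7.49218747  5.7492986 ]
```

View pics/s10.png

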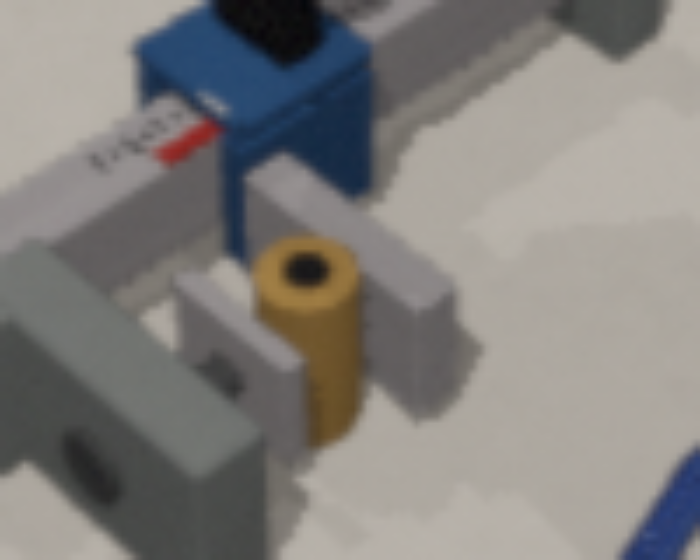

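>>> {"fn": "apply_moves", "kwargs": {"plan": [[0,-0.1,0,0,0,0,0],[0,0,0,0,0,0,0]]}}

```text
t: 9.97
eef_pos: [0.503, 0.2933, 0.076]
tcp_rot: [3.137, 0.11, 0.009]
wrist_force: [0.3, -7.7, 6.4]
gripper_width: -0.0002
```

>>> {"fn": "apply_moves", "kwargs": {"plan": [[0,-0.1,0,0,0,0,0],[0,0,0,0,0,0,0]]}}

```text
t: 10.13
eef_pos: [0.503, 0.2943, 0.076]
tcp_rot: [3.137, 0.11, 0.009]
wrist_force: [2.0, -8.0, 6.0]
gripper_width: -0.0001
```

>>> {"fn": "apply_moves", "kwargs": {"plan": [[0,-0.1,0,0,0,0,0],[0,0,0,0,0,0,0]]}}

```text
t: 10.3
eef_pos: [0.503, 0.2949, 0.076]
tcp_rot: [3.136, 0.11, 0.009]
wrist_force: [-0.2, -8.9, 6.6]
gripper_width: -0.0003
```

>>> {"fn": "apply_moves", "kwargs": {"plan": [[0,-0.1,0,0,0,0,0],[0,0,0,0,0,0,0]]}}

```text
t: 10.47
eef_pos: [0.5029, 0.2955, 0.076]
tcp_rot: [3.135, 0.11, 0.009]
wrist_force: [0.9, -11.9, 6.9]
gripper_width: -0.0002
```

```bash
python3 - <<'E'
from h import *
from cell import env
s=env.read_state(); print(s['t'],s['eef_pos'],s['wrist_force'])
p,d=env.capture('scene'); cv2.imwrite('pics/s11.png',cv2.resize(p[230:310,260:360],None,fx=7,fy=7))
E
```

```text
10.4667 [0.50290453 0.29546211 0.07604505] [  0.89539406 -11.91213644   6.90685038]
```

View pics/s11.png

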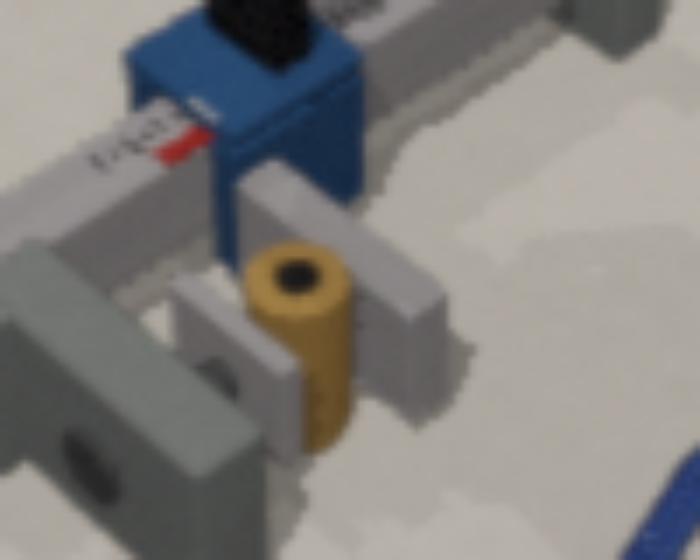

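>>> {"fn": "apply_moves", "kwargs": {"plan": [[0,-0.07,0,0,0,0,0],[0,0,0,0,0,0,0],[0,0,0,0,0,0,0]]}}

```text
t: 10.77
eef_pos: [0.5029, 0.2958, 0.076]
tcp_rot: [3.135, 0.11, 0.009]
wrist_force: [0.8, -12.5, 7.2]
gripper_width: 0.0003
```

>>> {"fn": "apply_moves", "kwargs": {"plan": [[0,0,0,0,0,0,0],[0,0,0,0,0,0,0]]}}

```text
t: 10.93
eef_pos: [0.5029, 0.2958, 0.076]
tcp_rot: [3.135, 0.11, 0.009]
wrist_force: [0.9, -11.9, 7.1]
gripper_width: 0.0
```

>>> {"fn": "apply_moves", "kwargs": {"plan": [[0,0.1,0,0,0,0,0],[0,0.2,0,0,0,0,0],[0,0.7,0,0,0,0,0],[0,1.0,-0.5,0,0,0,0],[0,1.0,-2.0,0,0,0,0]]}}

```text
t: 11.35
eef_pos: [0.5021, 0.2672, 0.0982]
tcp_rot: [3.138, 0.109, -0.0]
wrist_force: [0.3, -0.6, -0.1]
gripper_width: 0.0003
```

```bash
python3 - <<'E'
from h import *
from cell import env
s=env.read_state(); print(s['t'],s['eef_pos'],s['wrist_force'])
p,d=env.capture('scene'); cv2.imwrite('pics/s12.png',cv2.resize(p[230:310,260:360],None,fx=7,fy=7))
rows(s,(.50,.22,.15),4.1)
E
```

```text
11.35 [0.50210354 0.26719932 0.09824151] [ 0.29974225 -0.64765773 -0.08774025]
[-0.27, 2.35, -2.58, 0.06, 0.0, -0.05]
[-0.27, 2.35, -2.59, 0.06, 0.0, -0.05]
```

View pics/s12.png

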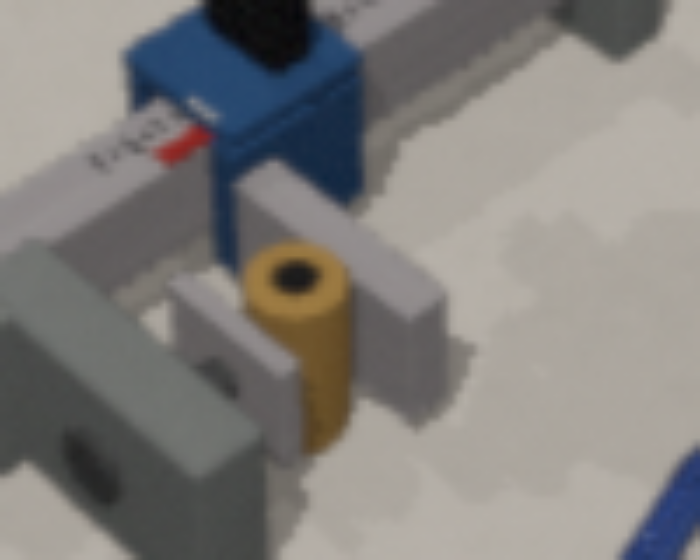

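>>> {"fn": "apply_moves", "kwargs": {"plan": [[0,2.3,-2.6,0,0,0,0],[0,2.5,-2.6,0,0,3,0],[0,3.5,-2,0,0,6,0],[0,3.5,0,0,0,6,0],[0,0,0,0,0,0,0]]}}

```text
t: 11.82
eef_pos: [0.5051, 0.1459, 0.174]
tcp_rot: [3.124, -0.314, 0.012]
wrist_force: [-0.4, -0.4, -0.2]
gripper_width: -0.0002
```

```bash
python3 - <<'E'
from h import *
from cell import env
s=env.read_state(); print(s['t'],s['eef_pos'],s['wrist_force'])
c=wpose(env); p,d=env.capture('wrist'); cv2.imwrite('pics/w13.png',p); pickle.dump(c,open('w13.pkl','wb'))
p,d=env.capture('top'); cv2.imwrite('pics/t13.png',p)
E
```

```text
11.8167 [0.50513022 0.14593966 0.17403056] [-0.39278348 -0.4014821  -0.21167823]
```

View pics/w13.png

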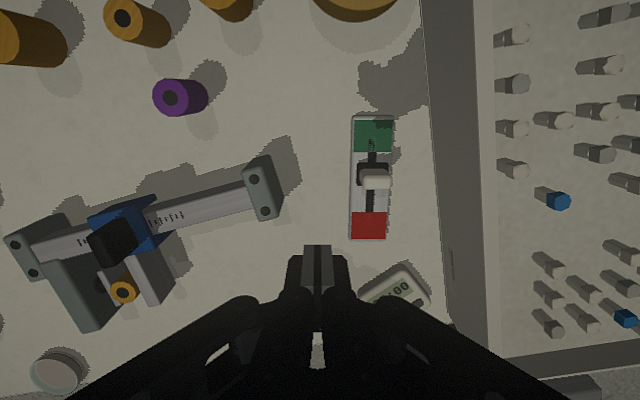

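View pics/t13.png

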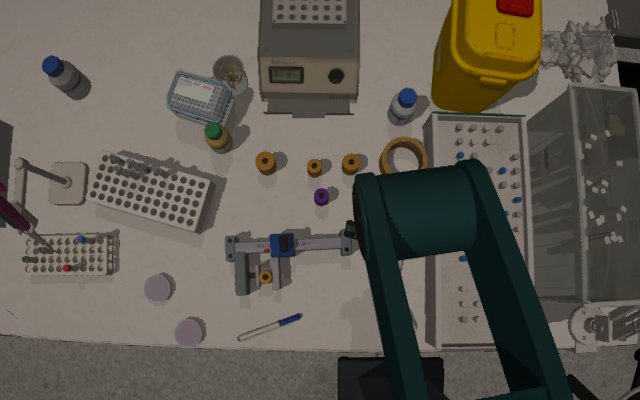

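```bash
python3 - <<'E'
import cv2
p=cv2.imread('pics/t13.png'); cv2.imwrite('pics/t13c.png',cv2.resize(p[225:300,215:315],None,fx=8,fy=8,interpolation=cv2.INTER_CUBIC))
p=cv2.imread('pics/w13.png'); cv2.imwrite('pics/w13c.png',cv2.resize(p[105:250,320:420],None,fx=4,fy=4,interpolation=cv2.INTER_CUBIC))
E
```

```text
(no output)
```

View pics/t13c.png

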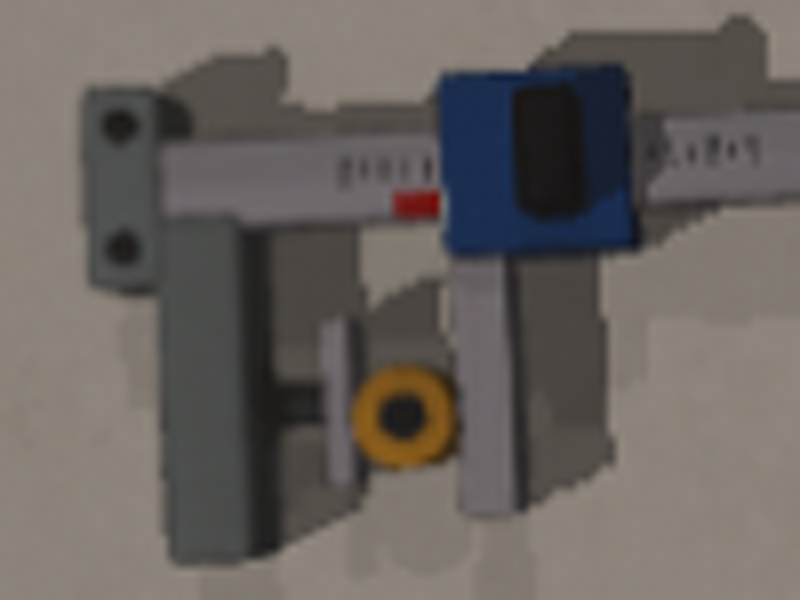

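View pics/w13c.png

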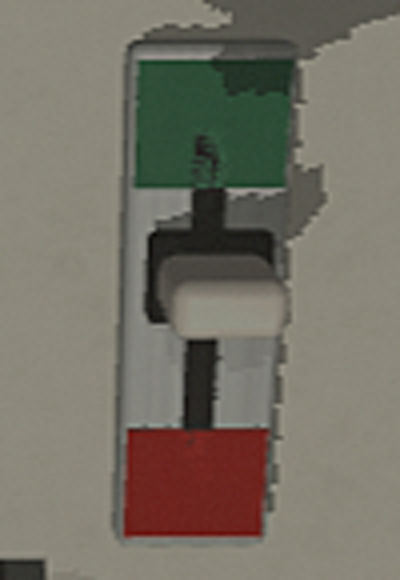

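```bash
python3 - <<'E'
from h import *
from cell import env
c=pickle.load(open('w13.pkl','rb'))
f=lambda u,v,z:atz(c,320+u/4-.4,105+v/4-.4,z)
print('tag',f(229,308,.05)); 
a=f(212,62,.012);b=f(195,535,.012);print('green edge',a,'red edge',b, 'ang',np.degrees(np.arctan2(*(a-b)[1::-1])))
s=env.read_state(); rows(s,(.535,.089,.12),-11.5)
E
```

```text
tag [0.50095192 0.09349346 0.05      ]
green edge [0.54856473 0.08390698 0.012     ] red edge [0.42930862 0.105979   0.012     ] ang -10.48569445302166
[1.37, 1.79, 1.77, -0.03, -0.11, 0.11]
[1.38, 1.79, 1.77, -0.03, -0.11, 0.11]
[1.38, 1.78, 1.76, -0.03, -0.11, 0.11]
```

>>> {"fn": "apply_moves", "kwargs": {"plan": [[1.4,1.8,1.0,0,0,0,0],[1.4,1.8,1.0,0,0,0,0],[1.4,1.8,2.5,0,0,0,0],[0,0,2.5,0,0,0,0],[0,0,0,0,0,0,0]]}}

```text
t: 12.33
eef_pos: [0.5334, 0.0898, 0.0984]
tcp_rot: [3.127, -0.302, -0.003]
wrist_force: [-1.7, 0.4, 0.1]
gripper_width: 0.0004
```

```bash
python3 - <<'E'
from h import *
from cell import env
s=env.read_state(); print(s['t'],s['eef_pos'],s['wrist_force'])
p,d=env.capture('scene'); cv2.imwrite('pics/s14.png',cv2.resize(p[130:270,300:480],None,fx=4.3,fy=4.3))
rows(s,(.538,.087,.032),-11)
E
```

```text
12.3333 [0.53339055 0.08975957 0.09838861] [-1.73258628  0.43854548  0.09933145]
[0.26, 0.09, 3.32, 0.01, 0.06, -0.02]
[0.26, 0.09, 3.32, 0.01, 0.06, -0.02]
```

View pics/s14.png

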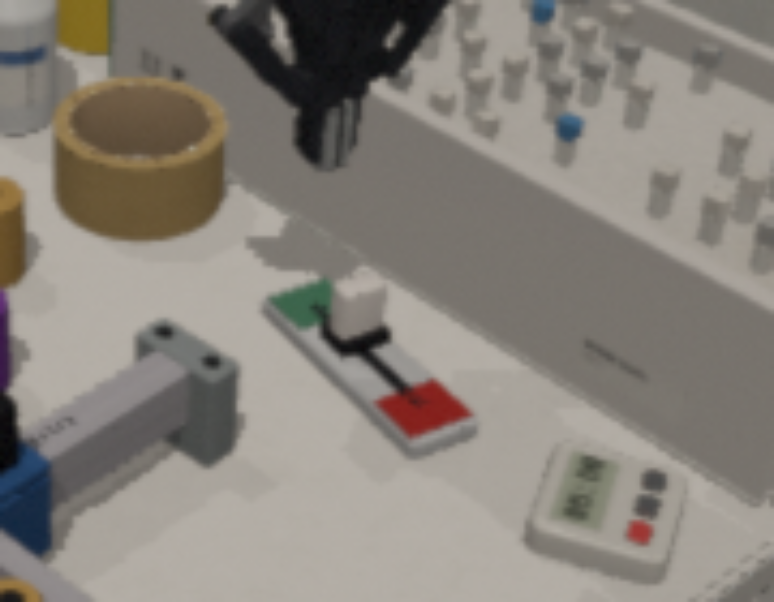

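```bash
python3 - <<'E'
from h import *
c=pickle.load(open('top.pkl','rb')); 
for v in (200,240,280): print(atz(c,427,v,.10),atz(c,433,v,.10))
d=np.load('top0.npz')['d']
for u in range(415,440,3): print(u,(c['pose'][:3,3]+c['pose'][:3,:3]@(ray(c,u,230)*d[230,u])).round(3))
E
```

```text
[0.58708002 0.04457402 0.1       ] [0.58726832 0.03296892 0.1       ]
[0.51095076 0.04573633 0.1       ] [0.51106415 0.03426461 0.1       ]
[0.43624623 0.04646206 0.1       ] [0.43628634 0.03509481 0.1       ]
415 [ 0.54   0.049 -0.001]
418 [ 0.54   0.042 -0.001]
421 [ 0.54   0.035 -0.003]
424 [ 0.54   0.029 -0.002]
427 [0.537 0.03  0.03 ]
430 [0.534 0.029 0.055]
433 [0.532 0.03  0.081]
436 [0.53  0.029 0.103]
439 [0.53  0.023 0.102]
```

>>> {"fn": "apply_moves", "kwargs": {"plan": [[0,0,-0.5,0,0,-6.9,0],[0,0,-0.5,0,0,-6.9,0],[0,0,0,0,0,-6.9,0],[0,0,0,0,0,-6.9,0],[0,0,0,0,0,-6.9,0]]}}

```text
t: 12.8
eef_pos: [0.5364, 0.0914, 0.1141]
tcp_rot: [3.072, 0.651, 0.011]
wrist_force: [-0.3, -0.2, -0.1]
gripper_width: 0.0001
```

>>> {"fn": "apply_moves", "kwargs": {"plan": [[0,0,0,0,0,-6.9,0],[0,0,0,0,0,-6.9,0],[0,0,0,0,0,-6.9,0],[0,0,0,0,0,-6.9,0],[0,0,0,0,0,-6.9,0]]}}

```text
t: 13.22
eef_pos: [0.5364, 0.0914, 0.1141]
tcp_rot: [2.739, 1.532, 0.01]
wrist_force: [-1.1, 0.5, -0.5]
gripper_width: -0.0
```

>>> {"fn": "apply_moves", "kwargs": {"plan": [[0,0,0,0,0,-6.9,0],[0,0,0,0,0,-6.9,0],[0,0,0,0,0,-6.9,0],[0,0,0,0,0,0,0],[0,0,0,0,0,0,0]]}}

```text
t: 13.63
eef_pos: [0.5364, 0.091, 0.1137]
tcp_rot: [2.429, 1.986, 0.009]
wrist_force: [-0.4, 0.2, 0.3]
gripper_width: -0.0
```

```bash
python3 - <<'E'
from h import *
from cell import env
s=env.read_state(); print(s['t'],s['eef_pos'],s['wrist_force'],s['joints'])
rows(s,(.538,.0865,.036),79)
E
```

```text
13.6333 [0.53640578 0.09099003 0.11370404] [-0.35026528  0.20230883  0.33790571] [4.10165340e-02 4.13169513e-01 1.76564480e+00 5.96605955e-05
 9.56009547e-01 2.40779818e-01]
[-0.21, 0.1, 3.89, 0.19, -0.05, -0.22]
[-0.21, 0.11, 3.89, 0.19, -0.05, -0.22]
```

>>> {"fn": "apply_moves", "kwargs": {"plan": [[-0.2,0.1,3.5,0.2,0,0,0],[-0.2,0.1,3.5,0.2,0,0,0],[0,0,0.8,0,0,0,0],[0,0,0,0,0,0,0]]}}

```text
t: 13.97
eef_pos: [0.5351, 0.0859, 0.0328]
tcp_rot: [-2.428, -1.985, 0.007]
wrist_force: [-0.4, 0.5, 1.5]
gripper_width: 0.0001
```

```bash
python3 - <<'E'
from h import *
from cell import env
s=env.read_state(); print(s['t'],s['eef_pos'],s['wrist_force'])
p,d=env.capture('scene'); cv2.imwrite('pics/s15.png',cv2.resize(p[130:270,300:480],None,fx=4.3,fy=4.3))
E
```

```text
13.9667 [0.53514806 0.08588854 0.03275247] [-0.42043263  0.49478874  1.48837061]
```

View pics/s15.png

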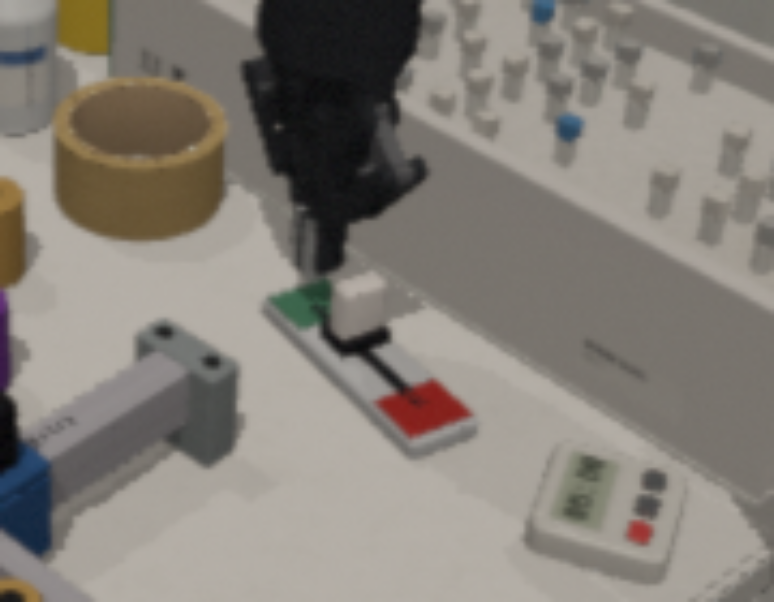

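>>> {"fn": "apply_moves", "kwargs": {"plan": [[0,-0.6,0,0,0,0,0],[0,-0.6,0,0,0,0,0],[0,-0.5,0,0,0,0,0],[0,-0.6,0,0,0,0,0],[0,-0.7,0,0,0,0,0]]}}

```text
t: 14.43
eef_pos: [0.5093, 0.0916, 0.0359]
tcp_rot: [2.43, 1.991, 0.005]
wrist_force: [2.9, -0.6, 1.3]
gripper_width: -0.0002
```

>>> {"fn": "apply_moves", "kwargs": {"plan": [[0,-0.7,0,0,0,0,0],[0,-0.7,0,0,0,0,0],[0,-0.7,0,0,0,0,0],[0,-0.7,0,0,0,0,0],[0,-0.3,0,0,0,0,0]]}}

```text
t: 14.85
eef_pos: [0.4761, 0.0979, 0.0346]
tcp_rot: [-2.428, -1.989, 0.002]
wrist_force: [2.4, -0.5, 1.9]
gripper_width: -0.0001
```

```bash
python3 - <<'E'
from h import *
from cell import env
s=env.read_state(); print(s['t'],s['eef_pos'],s['wrist_force'])
p,d=env.capture('scene'); cv2.imwrite('pics/s16.png',cv2.resize(p[130:270,300:480],None,fx=4.3,fy=4.3))
E
```

```text
14.85 [0.47605786 0.09785141 0.03460656] [ 2.39169471 -0.53626014  1.91717064]
```

View pics/s16.png

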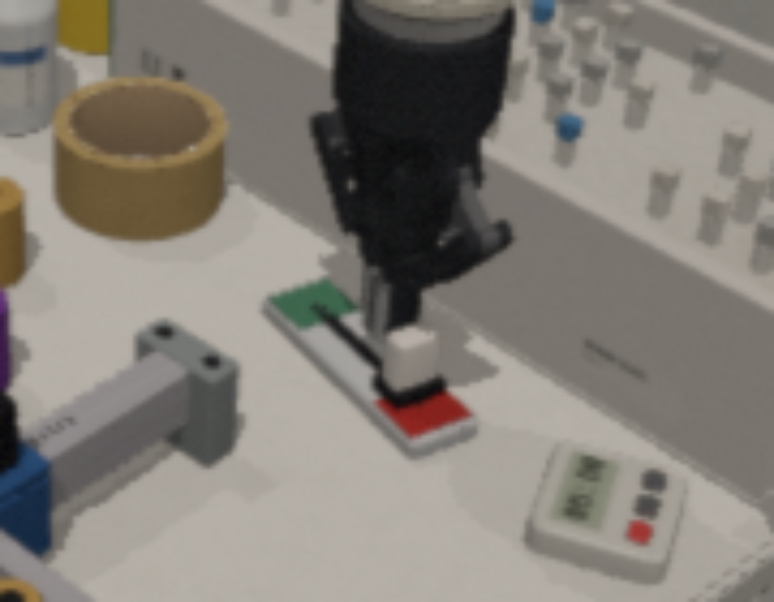

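>>> {"fn": "apply_moves", "kwargs": {"plan": [[0,-0.25,0,0,0,0,0],[0,-0.25,0,0,0,0,0],[0,-0.2,0,0,0,0,0],[0,0,0,0,0,0,0]]}}

```text
t: 15.23
eef_pos: [0.4702, 0.099, 0.0345]
tcp_rot: [-2.428, -1.989, 0.001]
wrist_force: [0.6, -0.0, -0.3]
gripper_width: -0.0004
```

>>> {"fn": "apply_moves", "kwargs": {"plan": [[0,-0.15,0,0,0,0,0],[0,-0.1,0,0,0,0,0],[0,0,0,0,0,0,0]]}}

```text
t: 15.48
eef_pos: [0.4681, 0.0995, 0.0346]
tcp_rot: [-2.428, -1.99, 0.001]
wrist_force: [1.0, -0.6, -0.1]
gripper_width: -0.0002
```

>>> {"fn": "apply_moves", "kwargs": {"plan": [[0,-0.15,0,0,0,0,0],[0,-0.05,0,0,0,0,0],[0,0,0,0,0,0,0]]}}

```text
t: 15.73
eef_pos: [0.4677, 0.0998, 0.0349]
tcp_rot: [-2.43, -1.991, -0.002]
wrist_force: [4.3, -2.3, -2.9]
gripper_width: 0.0
```

>>> {"fn": "apply_moves", "kwargs": {"plan": [[0,-0.1,0,0,0,0,0],[0,0,0,0,0,0,0],[0,0,0,0,0,0,0]]}}

```text
t: 15.98
eef_pos: [0.4676, 0.0998, 0.035]
tcp_rot: [2.429, 1.991, 0.004]
wrist_force: [6.1, -3.4, -3.7]
gripper_width: 0.0001
```

>>> {"fn": "apply_moves", "kwargs": {"plan": [[0,0.3,0,0,0,0,0],[0,1.0,0,0,0,0,0],[0,0.5,-1.5,0,0,0,0],[0,0,-3.5,0,0,0,0],[0,0,-3.5,0,0,0,0]]}}

```text
t: 16.4
eef_pos: [0.4817, 0.0963, 0.1194]
tcp_rot: [-2.426, -1.987, 0.007]
wrist_force: [-0.0, -0.8, -0.4]
gripper_width: 0.0003
```

```bash
python3 - <<'E'
from h import *
from cell import env
s=env.read_state(); print(s['t'],s['eef_pos'],s['wrist_force'])
c=wpose(env); p,d=env.capture('wrist'); cv2.imwrite('pics/w17.png',p); pickle.dump(c,open('w17.pkl','wb'))
p,d=env.capture('scene'); cv2.imwrite('pics/s17.png',p)
rows(s,(.45,.02,.25),79)
E
```

```text
16.4 [0.4817019  0.09627771 0.11944903] [-1.52096276e-04 -8.08383823e-01 -4.03752007e-01]
[-2.03, -0.42, -3.26, -0.1, -0.0, -0.09]
[-2.02, -0.42, -3.26, -0.1, -0.0, -0.09]
[-2.02, -0.42, -3.26, -0.1, -0.0, -0.09]
[-2.02, -0.42, -3.26, -0.1, -0.0, -0.09]
```

View pics/w17.png

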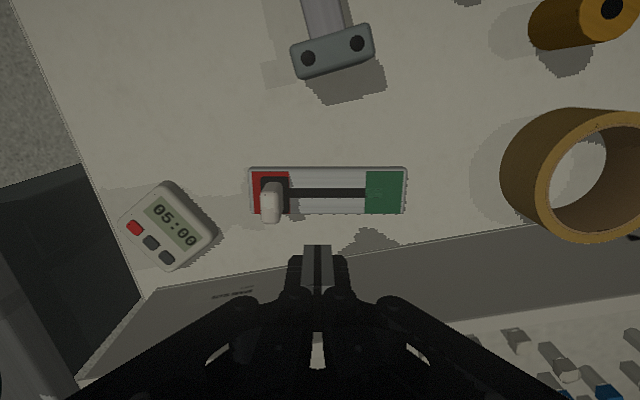

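View pics/s17.png

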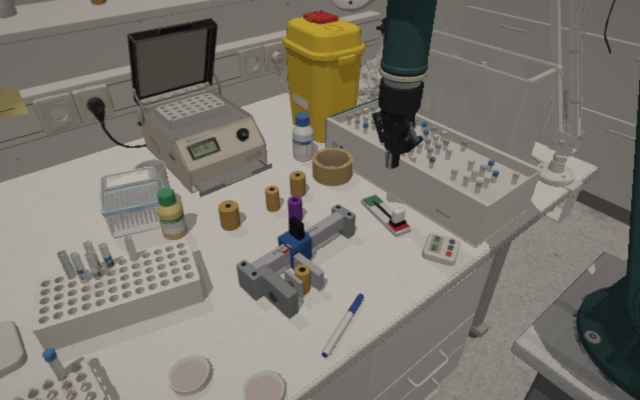

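>>> {"fn": "apply_moves", "kwargs": {"plan": [[-1,0,-2.5,0,0,0,0],[-1,0,-2.5,0,0,0,0],[-1,0,-2.5,0,0,0,0],[0,0,0,0,0,0,0],[0,0,0,0,0,0,0]]}}

```text
t: 16.92
eef_pos: [0.478, 0.0666, 0.1955]
tcp_rot: [-2.43, -1.989, -0.002]
wrist_force: [-0.0, -0.1, -0.2]
gripper_width: 0.0003
```

```bash
python3 - <<'E'
from h import *
from cell import env
c=pickle.load(open('w17.pkl','rb'))
t=atz(c,271.5,207,.05);a=atz(c,406,190,.012);b=atz(c,249,190,.012);e=(a-b)/np.linalg.norm(a-b); print('tag',t,'ends',a,b,'joint~',e@(t-(a+b)/2))
s=env.read_state(); print(s['t'],s['eef_pos'],s['wrist_force'],s['dq'].round(3))
p,d=env.capture('scene'); q=cv2.resize(p[215:325,225:365],None,fx=5,fy=5,interpolation=cv2.INTER_CUBIC); cv2.imwrite('pics/s18.png',q)
E
```

```text
tag [0.45035494 0.10434412 0.05      ] ends [0.55302457 0.08434332 0.012     ] [0.42706656 0.10941288 0.012     ] joint~ -0.04038448671841498
16.9167 [0.47797496 0.06663233 0.19545591] [-0.03702074 -0.14146052 -0.23004221] [ 0.011  0.032  0.034  0.004 -0.014  0.004]
```

View pics/s18.png

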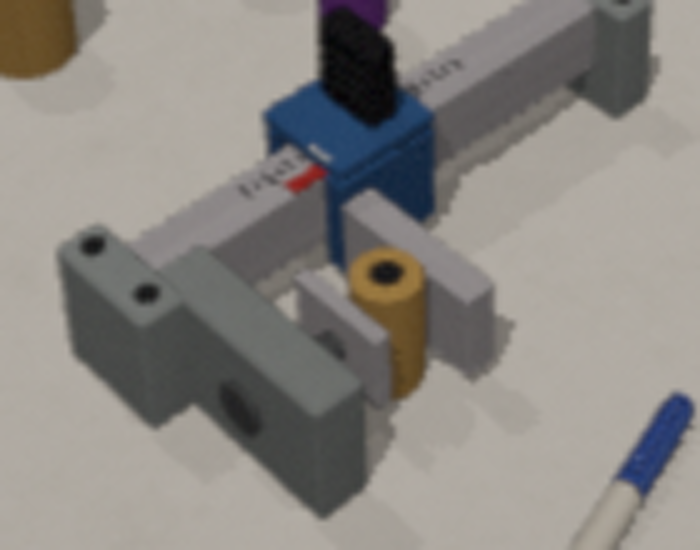

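The tag is at about -0.040 m, which is the red end. The spacer is upright between jaw and anvil, and the tool is clear, so I'm handing in.

```bash
python3 -c "
from cell import env
print(env.hand_in())"
```

```text
the job is handed in; nothing more can be done
None
```

The spacer is gripped in the caliper and the white tag is pushed to its red end. I handed the job in at about 17 s of robot time; no verdict was reported.

- **Grip:** I pushed the black lug with the closed fingers. The force rose from about 7.5 N, the jaw's own rubbing, to about 12 N. That puts about 4.5 N on the spacer, with the anvil giving about 1.3 mm. After I backed off, the jaw stayed where it was and the spacer stayed upright. I could not measure the grip force directly after letting go; it rests on those push readings and the unchanged picture.
- **Measurement:** The spacer is about 28 mm across in the top picture, and the jaw's white line sits on the red strip. Both mean narrower than 33 mm, so I chose red.
- **Tag:** I pushed it until the force rose against the stop. The wrist picture then put it at about -0.040 m, with the stop at -0.042 m.
- **Other objects:** The other three spacers, the purple look-alike and the tape looked unmoved in the last full picture; I judged this by eye only. The arm ended clear of everything with near-zero wrist force.

No check failed or disagreed.

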